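# Load and clamp the chocolate mould vibrator

### The job

Get the mould vibrator ready for pouring: first move the palette knife off its tray into the utensil tray, then lay every bar mould on the vibrator, hollows up, side by side and square, each pushed fully home to the back stop so that its end is under the clamp bar. Then screw the clamp knob clockwise until the bar is fully down on the moulds, and only after that roll the intensity wheel up with a fingertip until its white rib stands on top, at the index marks (five clicks from off). Leave the other things on the bench where they are.

Things in the scene. Friction and masses are not known exactly. Their poses are not given: they have to be found in the camera images.
- machine: Mould vibrator, fixed: grey body, flat aluminium tray 162 mm deep (x) by 396 wide (y), floor 60 mm above the origin (centre of its underside). +x points away from the robot to the back stop, a strip 20 mm high, near face at x = 75 mm; +y is to the left. Side strips 10 mm high, inner faces at y = +-182; front edge x = -75 open.
- tray_floor (a point): Centre of the vibrator's tray floor, 60 mm straight above the machine's origin. Two guide rods (x = 50 mm, y = +-168 mm of the machine) and a stud (x = 50, y = 0), each 10 mm thick, stand up from the floor and carry the clamp bar: moulds lie between them.
- bar (a joint): Clamp bar across the tray before the back stop: x = 38 to 62 mm of the machine, 356 mm wide, 10 mm thick, level. 0 = fully raised (underside 35.7 mm above the tray floor), 0.010 m = fully down (25.7 mm above it, pressing the 26 mm high moulds). It moves only with the knob, 4 mm a turn.
- knob (a joint): Clamp knob: round black knurled nut, 42 mm across, 28 mm high, on the stud in the middle of the bar (machine x = 50, y = 0), underside 2 mm above the bar. 0 = fully loose, 15.71 rad (2.5 turns) = fully tight, at its stop; grows clockwise seen from above. Stays where left (friction 0.06 N m); sinks 4 mm a turn with the bar.
- knob_grip (a point): Middle of the knob, on its upright axis, halfway up its knurled side (14 mm below its top, 16 mm above the bar's top); sinks with the knob.
- wheel (a joint): Intensity thumbwheel, black, ribbed, 68 mm across, 16 mm wide, half sunk in the pod, axle level along machine y. 0 = off, at its stop; grows as its top rolls towards the robot (-x), up to 2.09 rad. One rib = one click = 0.2094 rad (7 mm at the rim), held by friction of 0.025 N m. The white rib is 5 clicks beyond the top at 0 and on top, at the pod's white index marks, at 1.047 rad.
- wheel_top (a point): Highest point of the wheel's rim, fixed to the machine at x = 0, y = 228 mm, 102 mm above the table. The control pod it stands in is at the machine's left end: x = -50 to 50, y = 198 to 258 mm, 75 mm high.
- utensils: Open aluminium utensil tray fixed on the table to the left, 250 mm (its x) by 110 mm (its y), 30 mm high, walls and floor 4 mm thick; origin at the centre of its underside.
- knife: Palette knife, left lying across the vibrator's tray: white handle 110 mm long, 22 mm wide, 22 mm high; steel blade 30 mm wide, 3 mm thick, level with the handle's underside. +x runs from handle to blade. Origin under the middle of the handle; handle ends at x = -55 and 55 mm, blade tip at 145 mm. 90 g.
- knife_mid (a point): Middle of the knife's whole length, 45 mm from the handle's middle towards the blade, 3 mm above its underside.
- mould1: An empty white chocolate bar mould (three or four alike, 3 hollows open upward): a block 120 mm long (its x) by 48 mm wide (its y) by 26 mm high, 120 g; the origin is the centre of its underside. The two ends are alike. None if it is not there this time.
- mould2: An empty white chocolate bar mould (three or four alike, 3 hollows open upward): a block 120 mm long (its x) by 48 mm wide (its y) by 26 mm high, 120 g; the origin is the centre of its underside. The two ends are alike. None if it is not there this time.
- mould3: An empty white chocolate bar mould (three or four alike, 3 hollows open upward): a block 120 mm long (its x) by 48 mm wide (its y) by 26 mm high, 120 g; the origin is the centre of its underside. The two ends are alike. None if it is not there this time.
- mould4: An empty white chocolate bar mould (three or four alike, 3 hollows open upward): a block 120 mm long (its x) by 48 mm wide (its y) by 26 mm high, 120 g; the origin is the centre of its underside. The two ends are alike. None if it is not there this time.
- jar: Bystander, loose, to be left alone: small glass jar with steel lid, 44 mm across, 60 mm high; origin on its underside, at the centre.
- tin: Bystander, loose, to be left alone: tin, 60 mm across, 60 mm high; origin on its underside, at the centre.
- cutter: Bystander, loose, to be left alone: steel ring cutter, 64 mm across, 40 mm high; origin on its underside, at the centre.
- cup: Bystander, loose, to be left alone: steel cup, 70 mm across, 60 mm high; origin on its underside, at the centre.
There are look-alikes about, which are no part of the job. Leave any black look-alike of the mould3 alone. What is shaped like the mould4 but red is not meant.

How it is judged:
On the way, in this order (a step that is already met when the one before it is completed fails the run):
1. the palette knife lies in the utensil tray (x of knife_mid in the frame of utensils between -0.06 and 0.06 m and y of knife_mid in the frame of utensils between -0.05 and 0.05 m and z of knife_mid in the frame of utensils between 0 and 0.03 m), for 0.2 s.
2. every mould that is there lies flat, hollows up, on the vibrator's tray, its end under the bar and home at the back stop (x of each of mould1, mould2, mould3, mould4 in the frame of machine above 0.003 m and y of mould1 in the frame of machine between -0.165 and 0.165 m and z of mould1 in the frame of machine between 0.054 and 0.065 m and angle between the x axis of each of mould1, mould2, mould3, mould4 and the x axis of machine, either way round below 0.15 rad and angle between each of mould1, mould2, mould3, mould4's own z axis and vertical below 0.1 rad and y of mould2 in the frame of machine between -0.165 and 0.165 m and z of mould2 in the frame of machine between 0.054 and 0.065 m and y of mould3 in the frame of machine between -0.165 and 0.165 m and z of mould3 in the frame of machine between 0.054 and 0.065 m and y of mould4 in the frame of machine between -0.165 and 0.165 m and z of mould4 in the frame of machine between 0.054 and 0.065 m), for 0.2 s.
3. the bar is screwed fully down on the moulds (all of step 2 and value of joint bar above 0.0092 m), for 0.2 s.
4. the wheel's white rib is on top (value of joint bar above 0.0092 m and value of joint wheel between 0.942 and 1.152 rad), for 0.2 s.
At the end, for the whole second after the job is handed in: Knife lying in the utensil tray; every mould flat on the vibrator, hollows up, square within 0.15 rad, far end within 12 mm of the back stop; bar within 0.8 mm of fully down; wheel within half a click of the white rib on top; all at rest (all of step 1 and all of step 2 and all of step 4 and linear speed of each of mould1, mould2, mould3, mould4, knife below 0.02 m/s); the robot touches nothing.
It fails at once if a bystander is shoved more than 40 mm (distance of any of jar, tin, cutter, cup from where it was at the start of the episode above 0.04 m).
Of mould1, mould2, mould3, mould4 only 3 to 4 are there at a start; the rules pass over those that are not, and their reading is None.
At some moment in a run one of mould1, mould2, mould3, mould4, knife may be knocked a few centimetres aside while the robot is not near it.
Once in a run the grip may slacken for a moment while it holds something.
It also fails if it takes over 210 s, if anything falls off the work surface, if the arm or the gripper's body presses on something with over 40 N, if the wrist force passes 120 N, or if a joint passes its speed limit or range.

### The arm

A 7-joint arm with a two-finger parallel gripper is mounted at the origin on the work surface. World frame = base frame: x ahead of the robot, y to its left, z up, the work surface at z = 0. Lengths are in m, angles in rad, forces in N, time in s.
With the tool pointing down it reaches from about 0.4 to 0.85 m from the base axis. Payload 4.5 kg.
Tool frame: the origin (TCP) lies on the centre line of the jaws, within the pads' length; the fingertips stand r.tip_extent ahead of it and the grasp point (between the pads) is the TCP (r.tip_extent is the distance from the TCP to the fingertips, in m); z points along the fingers, y is the line along which they close (so a half turn about z gives the same grasp; the last joint's range is limited). The gripper opens to 88 mm and grips with 3 to 60 N. Pads are 18 mm wide; open, the fingers measure 123 mm over their backs; the gripper's body (75 mm by 187 mm) begins 45 mm behind the grasp point.
Start: joints at [1.332, 0.689, -0.195, 1.565, 0.157, 0.902, -0.215], TCP at [0.168, -0.602, 0.258] pointing down, gripper open.
Joint ranges: [-3.01, 3.01], [-0.46, 2.08], [-1.47, 1.51], [0.13, 2.56], [-1, 4.14], [0.04, 2.09], [-2.66, 2.66]. Speed limits (rad/s): [2.57, 2.57, 3.14, 3.14, 3.14, 3.14, 3.14].

### API

Orientations are given as a unit quaternion [x, y, z, w].
In Python, from plant import sensors, vision, finish_job, r gives the robot as it stands. The module is installed in compiled form; this text tells all that it offers.
- The arm moves only by the tool step_arm, never from a script. Its argument "steps" is a list of rows, each a list of 2 entries, a list of its own where there are three numbers: the shift along the tool's x, y, z in cm, then the turn, a rotation vector about the tool's x, y, z in degrees. A call has 1 to 12 rows; each row shifts and turns the commanded pose from where the row before left it, along the tool's axes as they then stand; what a row does not reach is not made up. A row lasts 1/8 s, in which the tool goes at most 62.5 mm and 10.7 degrees, less where a joint would pass 70% of its speed; a pose out of reach is approached as far as the arm can. A call with a gripper value outside its range is refused whole. "claw" is the opening, from -1 (shut) to 1 (fully open), set as the call begins (left out, the last holds). The fingers move at their own pace and stop on an object; "grip_force" is the grip in N (left out, the last holds). Time passes only in rows, so rows that do not move let the fingers close. It gives the time, the measured TCP pose, the force, the opening and the grip force at its end, in the units of the state.
- sensors.get_state(): the state, without advancing time (a new reading comes with each control period).
- vision.snapshot(name): name is "scene" or "side" or "wrist"; returns a dict with "img" (384x512x3 uint8, red, green, blue), "fx", "fy", "cx", "cy" (pixels), "k1" (the pictures are not rectified: a ray, as slopes to the right and down, at radius r is drawn at 1 + k1 r^2 times it, then the intrinsics apply), "position" and "rotation" of the camera in the world. Camera axes: x right, y down, z forward; pixel columns grow to the right and rows downward; lengths in m; the calibration is good to about 2 mm. A picture is of the moment at which its call begins. There is no depth.
- finish_job(): hands the job in; it is judged then, once.
The state is a dict: "clock": time; "q": joint angles; "qd": joint speeds; "joint_torque": joint torques, N m; "tool_pos": TCP position; "eef_rot": TCP orientation; "contact_force": force on the tool from outside, world axes, zero at the start; "moment": the same for the moment, N m; "opening": opening from 0.0 (shut) to 1.0 (fully open); "finger_force": force on a finger pad.
Only numpy, scipy, OpenCV 4.12 (cv2) and the standard library are available. Lean on these libraries where they do the work, as an engineer would, in place of code of your own. Each camera call takes 0.05 s, during which the arm holds its last target. There are 200 camera calls.

## Working session

There is one attempt and no reset: what is moved stays moved. The work goes in short steps, Python scripts to look and compute and a tool call to move; the robot and the scene stay as the last step left them, time stands still between calls to the robot, and variables do not carry over. Pictures are saved under pics/ and viewed, at most 14 in all, crops included, and the job is handed in when it is done.

Besides the shell and the picture viewer there is one more tool, called after "Call:" as a command line: name --argument value ..., lists and objects as JSON in quotes. step_arm: Moves the arm, as the interface text tells. Its arguments: {"type":"object","properties":{"steps":{"type":"array"},"claw":{"type":"number"},"grip_force":{"type":"number"}},"required":["steps"]}

```bash
mkdir -p pics; ls
cat > h.py <<'E'
import numpy as np, cv2
from plant import sensors, vision, finish_job, r
from scipy.spatial.transform import Rotation as R
def snap(n, f=None):
    s=vision.snapshot(n)
    if f: cv2.imwrite('pics/'+f, s['img'][:,:,::-1])
    return s
def rays(s,px):
    px=np.atleast_2d(np.array(px,float)); d=(px-[s['cx'],s['cy']])/[s['fx'],s['fy']]
    u=d.copy()
    for _ in range(30): u=d/(1+s['k1']*(u**2).sum(1,keepdims=True))
    rot=np.array(s['rotation']); 
    if rot.shape!=(3,3): rot=R.from_quat(rot).as_matrix()
    return np.c_[u,np.ones(len(u))]@rot.T
def toplane(s,px,z):
    v=rays(s,px); p=np.array(s['position']); return p+v*((z-p[2])/v[:,2])[:,None]
def proj(s,P):
    P=np.atleast_2d(np.array(P,float)); rot=np.array(s['rotation'])
    if rot.shape!=(3,3): rot=R.from_quat(rot).as_matrix()
    c=(P-np.array(s['position']))@rot; u=c[:,:2]/c[:,2:]
    u=u*(1+s['k1']*(u**2).sum(1,keepdims=True)); return u*[s['fx'],s['fy']]+[s['cx'],s['cy']]
E
python3 - <<'E'
from h import *
np.set_printoptions(precision=4,suppress=True)
for n in ('scene','side','wrist'):
    s=snap(n,n+'0.png'); print(n,{k:s[k] for k in s if k!='img'})
st=sensors.get_state(); print(st, r.tip_extent)
a=[cv2.imread(f'pics/{n}0.png') for n in ('scene','side')]
cv2.imwrite('pics/sc_big.png',cv2.resize(a[0],(800,600)));
E
```

```text
pics
scene {'fx': 435.7441902521978, 'fy': 435.7441902521978, 'cx': 253.37445969357668, 'cy': 196.71383345407534, 'k1': -0.17109213676020882, 'position': array([ 0.8833, -0.7587,  0.899 ]), 'rotation': array([ 0.883 ,  0.2394, -0.0983, -0.3917])}
side {'fx': 466.99821781446093, 'fy': 466.99821781446093, 'cx': 255.59425529447466, 'cy': 189.1669318669196, 'k1': -0.06262087838389815, 'position': array([0.0267, 0.7587, 0.8716]), 'rotation': array([-0.2441,  0.8744, -0.4058,  0.1062])}
wrist {'fx': 268.678583687453, 'fy': 268.678583687453, 'cx': 253.6087554824838, 'cy': 190.78156568914463, 'k1': -0.04644359116820875, 'position': array([ 0.2366, -0.5827,  0.3844]), 'rotation': array([ 0.7894, -0.5982, -0.0841,  0.1096])}
{'clock': 0.15, 'q': array([ 1.3318,  0.6898, -0.1946,  1.5661,  0.1573,  0.9025, -0.2151]), 'qd': array([ 0.0017, -0.0026, -0.0007, -0.0026,  0.0003, -0.0008,  0.0002]), 'joint_torque': array([ -0.0018, -52.7861,  -1.2685, -15.3588,  -0.0525,   0.0039,
         0.0001]), 'tool_pos': array([ 0.1682, -0.6015,  0.2571]), 'eef_rot': array([ 0.9907,  0.136 , -0.0001, -0.0007]), 'contact_force': array([-0.9945, -0.7676,  0.3245]), 'moment': array([-0.0068,  0.0044,  0.0448]), 'finger_force': 0.0, 'opening': 1.0004480124697843} 0.019
```

View pics/sc_big.png

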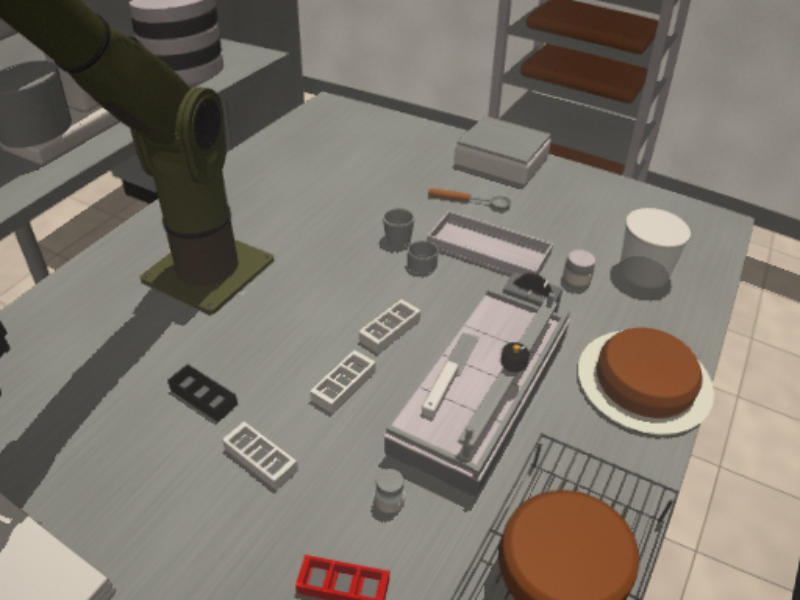

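View pics/side0.png

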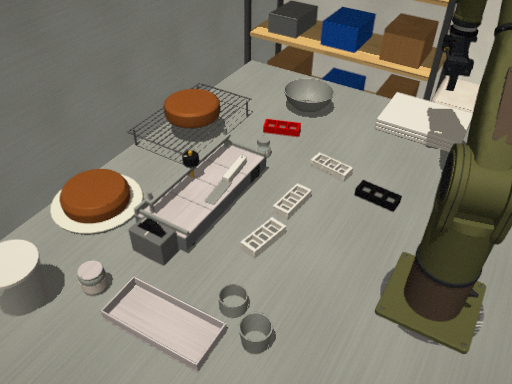

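Scene view (800x600) shows white moulds at (390,325), (343,380), (260,455). The black look-alike at (202,392) and the red one at (343,578) are to be left alone. The knife is at (450,375), the utensil tray at (490,245), the knob at (515,357), the cup and cutter at (398,228)/(422,257), and the jars at (388,492) and (578,268). The side view shows the same three white moulds at (264,236), (292,200) and (331,166).

```bash
cat > fit.py <<'E'
from h import *
from scipy.optimize import minimize
def box(x,y,yaw,L,W,H,z0=0,cx=0):
    P=np.array([[sx*L/2+cx,sy*W/2,z0+sz*H] for sx in(-1,1) for sy in(-1,1) for sz in(0,1)])
    c,s=np.cos(yaw),np.sin(yaw); Q=P.copy(); Q[:,0]=x+c*P[:,0]-s*P[:,1]; Q[:,1]=y+s*P[:,0]+c*P[:,1]; return Q
def whiteblobs(s,minA=60):
    im=s['img'].astype(int); m=((im.min(2)>150)&(im.max(2)-im.min(2)<40)).astype(np.uint8)
    m=cv2.morphologyEx(m,cv2.MORPH_CLOSE,np.ones((3,3)))
    n,l,st,c=cv2.connectedComponentsWithStats(m)
    return l,[(i,st[i,4],c[i]) for i in range(1,n) if st[i,4]>minA]
def hullmask(pts,shape=(384,512)):
    m=np.zeros(shape,np.uint8); cv2.fillConvexPoly(m,cv2.convexHull((np.array(pts)*16).astype(np.int32)),1,shift=4); return m
def fit(views,masks,p0,dims,z0=0,cx=0):
    def cost(p):
        t=0
        for s,m in zip(views,masks):
            h=hullmask(proj(s,box(*p,*dims,z0,cx))); t-= (h&m).sum()/max(1,(h|m).sum())
        return t
    best=None
    for y in (p0[2],) if p0[2] is not None else np.arange(0,np.pi,np.pi/6):
        sim=np.array([[p0[0],p0[1],y]]*4,float); sim[1,0]+=.02; sim[2,1]+=.02; sim[3,2]+=.3
        o=minimize(cost,sim[0],method='Nelder-Mead',options=dict(initial_simplex=sim,xatol=3e-4,fatol=1e-4))
        if best is None or o.fun<best.fun: best=o
    return best.x,best.fun
E
python3 - <<'E'
from fit import *
np.set_printoptions(precision=4,suppress=True)
sc=snap('scene');sd=snap('side')
L={}
for n,s in(('scene',sc),('side',sd)):
    l,b=whiteblobs(s); L[n]=l
    for i,a,c in b: print(n,i,a,c,toplane(s,c,0.02)[0])
# rough clicks
print('knob',toplane(sc,(329.6,225),.1357),toplane(sd,(190,155),.1357))
print('pod',toplane(sd,(152,228),.075), toplane(sc,(339,181),.09))
print('utens corners scene',toplane(sc,np.array([[455,215],[552,243],[537,272],[430,236]])*.64,.03))
print('utens corners side',toplane(sd,np.array([[131,282],[223,326],[195,360],[103,318]]),.03))
print('tray end corners scene',toplane(sc,np.array([[388,435],[470,475]])*.64,.07))
print('tray side',toplane(sd,np.array([[270,150]]),.07))
a=cv2.resize(sc['img'][165:315,240:375],None,fx=3.9,fy=3.9,interpolation=cv2.INTER_CUBIC)
cv2.imwrite('pics/m1.png',a[:,:,::-1])
b=cv2.resize(sd['img'][130:270,120:290],None,fx=4.2,fy=4.2,interpolation=cv2.INTER_CUBIC)
cv2.imwrite('pics/m2.png',b[:,:,::-1])
E
```

```text
scene 1 173 [102.3815   1.6474] [-1.3964  1.2246  0.02  ]
scene 3 96 [54.9062 76.4792] [-0.7783  0.324   0.02  ]
scene 7 748 [ 46.7487 131.2687] [-0.4347  0.0001  0.02  ]
scene 8 759 [421.0764 144.8445] [0.7919 0.6317 0.02  ]
scene 16 765 [314.0797 157.5725] [0.4896 0.355  0.02  ]
scene 20 651 [495.6774 159.6359] [1.0605 0.6997 0.02  ]
scene 22 668 [  7.7889 173.8548] [-0.3524 -0.2421  0.02  ]
scene 26 137 [372.0584 164.4964] [0.672  0.4228 0.02  ]
scene 29 14352 [469.033  294.2352] [1.0664 0.0449 0.02  ]
scene 31 3521 [296.1116 240.564 ] [ 0.5998 -0.0111  0.02  ]
scene 32 252 [247.8016 205.2579] [0.4168 0.0417 0.02  ]
scene 33 167 [343.9162 225.2994] [0.6919 0.1097 0.02  ]
scene 41 336 [218.0744 240.6369] [ 0.4184 -0.119   0.02  ]
scene 43 97 [327.7938 268.0309] [ 0.7121 -0.0551  0.02  ]
scene 44 180 [314.5611 276.2722] [ 0.6933 -0.0963  0.02  ]
scene 45 408 [165.1397 288.0196] [ 0.3925 -0.3172  0.02  ]
scene 46 82 [273.1098 290.3902] [ 0.6232 -0.187   0.02  ]
scene 50 2409 [ 27.6812 363.01  ] [ 0.2554 -0.6514  0.02  ]
side 1 4378 [444.5637  88.7143] [ 0.2158 -1.006   0.02  ]
side 8
[... 266 characters left out ...]
.1248  0.02  ]
side 46 539 [262.5881 233.8071] [0.4264 0.0348 0.02  ]
side 54 1452 [ 16.157  260.0358] [0.8861 0.4229 0.02  ]
side 62 373 [ 89.1662 269.445 ] [0.7142 0.3492 0.02  ]
side 71 4446 [165.15   322.3374] [0.4708 0.3676 0.02  ]
knob [[ 0.6859 -0.0217  0.1357]] [[ 0.6825 -0.0168  0.1357]]
pod [[0.6359 0.2039 0.075 ]] [[0.6293 0.2013 0.09  ]]
utens corners scene [[0.3778 0.4067 0.03  ]
 [0.6032 0.4228 0.03  ]
 [0.6108 0.3125 0.03  ]
 [0.3668 0.3073 0.03  ]]
utens corners side [[0.5985 0.3299 0.03  ]
 [0.3578 0.3162 0.03  ]
 [0.3615 0.409  0.03  ]
 [0.5838 0.4334 0.03  ]]
tray end corners scene [[ 0.5714 -0.2188  0.07  ]
 [ 0.7097 -0.2211  0.07  ]]
tray side [[ 0.5564 -0.2297  0.07  ]]
```

View pics/m1.png

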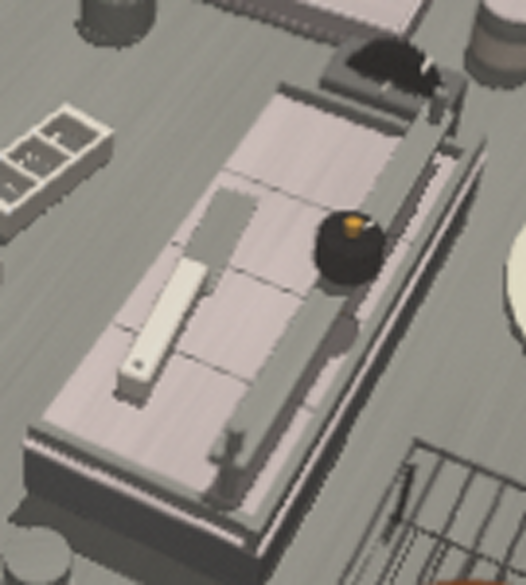

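View pics/m2.png

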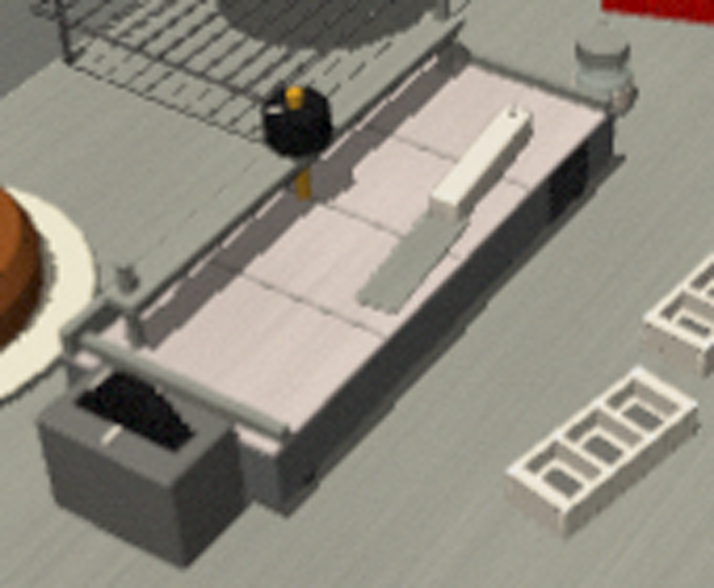

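Close crops: the three white moulds are hollows-up, and the machine is about square to the world. The knob is at scene (329.7,228.6) and side (190.7,159). The pod corners are clear in the side crop, and the knife lies on the tray with its blade towards +y. Now fitting poses.

```bash
cat > m.py <<'E'
from fit import *
from scipy.optimize import least_squares
np.set_printoptions(precision=4,suppress=True)
sc=snap('scene');sd=snap('side')
def W(p,q):
    c,s=np.cos(p[2]),np.sin(p[2]); q=np.atleast_2d(q)
    return np.c_[p[0]+c*q[:,0]-s*q[:,1],p[1]+s*q[:,0]+c*q[:,1],q[:,2]]
C1=lambda a:np.array(a)/3.9+[240,165]-.3
C2=lambda a:np.array(a)/4.2+[120,130]-.3
A=[((.05,0,.1217),C1((350,248))),((-.081,-.198,.07),C1((27,432)))]
B=[((.05,0,.1217),C2((297,122))),((.05,.258,.075),C2((40,425))),((-.05,.258,.075),C2((178,487))),((-.05,.198,.075),C2((250,430))),((-.05,.258,0),C2((183,567)))]
def res(p):
    o=[]
    for s,L in((sc,A),(sd,B)):
        for q,u in L: o+=list((proj(s,W(p,q))[0]-u))
    return np.array(o)
o=least_squares(res,[.63,-.02,0],loss='soft_l1'); print('machine',o.x,res(o.x).round(1))
# moulds
for pc,ps in (((248,205),(262.6,234)),((218,240.6),(291.4,198)),((165,288),(331.6,163.6))):
    ms=[]
    for s,u in((sc,pc),(sd,ps)):
        l,b=whiteblobs(s); i=min(b,key=lambda t:np.hypot(*(t[2]-u)))[0]
        ms.append(hullmask(cv2.convexHull(np.argwhere(l==i)[:,::-1].astype(np.float32))[:,0]))
    p0=(toplane(sc,pc,.02)[0]+toplane(sd,ps,.02)[0])/2
    for vs,mm in (([sc,sd],ms),([sc],ms[:1]),([sd],ms[1:])): print('mould',*fit(vs,mm,(p0[0],p0[1],None),(.12,.048,.026)))
# knife: handle end tops, z=.082; blade tip corners z=.063
print('knife handle top',toplane(sc,C1([[200,262],[183,258],[118,372],[148,382]]),.082)); print(toplane(sd,C2([[500,105],[532,125],[462,208],[430,190]]),.082))
print('blade tip',toplane(sc,C1([[225,187],[258,198]]),.063),toplane(sd,C2([[358,300],[395,312]]),.063))
E
python3 m.py
```

```text
machine [ 0.6357 -0.0193  0.0312] [-0.1 -0.4 -2.3  1.4 -0.7 -0.1 -0.6 -0.2 -0.   0.5 -1.7 -2.   2.5  2.7]
mould [0.4241 0.0377 1.4018] -1.3498207711683783
mould [0.4167 0.0516 1.4832] -0.7179125528913963
mould [0.4289 0.0264 1.4865] -0.7987616099071208
mould [ 0.425  -0.1209  1.4893] -1.380510975834717
mould [ 0.4146 -0.109   1.4873] -0.7502890173410405
mould [ 0.431  -0.1358  1.4852] -0.7984496124031008
mould [ 0.3943 -0.3187 -0.1914] -1.3663001078159631
mould [ 0.3865 -0.3094  2.9549] -0.7916666666666666
mould [ 0.4032 -0.3387 -0.1735] -0.7621776504297995
knife handle top [[ 0.5953 -0.0436  0.082 ]
 [ 0.584  -0.0461  0.082 ]
 [ 0.593  -0.1529  0.082 ]
 [ 0.6127 -0.1505  0.082 ]]
[[ 0.613  -0.1477  0.082 ]
 [ 0.5826 -0.1399  0.082 ]
 [ 0.5741 -0.0415  0.082 ]
 [ 0.6017 -0.046   0.082 ]]
blade tip [[0.5717 0.0469 0.063 ]
 [0.5965 0.0488 0.063 ]] [[0.5926 0.048  0.063 ]
 [0.5669 0.0451 0.063 ]]
```

```bash
cat > d.py <<'E'
# usage: d.py x y z yaw_deg : shift (tool axes, cm) then turn (deg) to a tool-down pose with tool x at yaw
import sys; from h import *
np.set_printoptions(precision=3,suppress=True)
def delta(t,yaw):
    st=sensors.get_state(); q=R.from_quat(st['eef_rot']); p=np.array(st['tool_pos'])
    T=R.from_euler('z',yaw,degrees=True)*R.from_euler('x',180,degrees=True)
    x=q.as_matrix()[:,0]
    print('t',round(st['clock'],2),'pos',p,'yaw',round(np.degrees(np.arctan2(x[1],x[0])),1),'q1',st['q'][0].round(2),'q7',st['q'][6].round(2),'open',round(st['opening'],3))
    print('shift cm',q.inv().apply(np.array(t)-p)*100,'turn deg',np.degrees((q.inv()*T).as_rotvec()),'| shift if turned first',T.inv().apply(np.array(t)-p)*100)
if __name__=='__main__':
    a=[float(v) for v in sys.argv[1:]]; delta(a[:3],a[3])
E
python3 d.py .594 -.097 .24 95.4
```

```text
t 0.35 pos [ 0.168 -0.602  0.258] yaw 15.6 q1 1.33 q7 -0.22 open 0.996
shift cm [ 54.591 -37.142   1.767] turn deg [ -0.015  -0.011 -79.768] | shift if turned first [46.25  47.125  1.757]
```

Call:
step_arm --steps '[[[4.5, -3.1, 0.15], [0, 0, 0]], [[4.5, -3.1, 0.15], [0, 0, 0]], [[4.5, -3.1, 0.15], [0, 0, 0]], [[4.5, -3.1, 0.15], [0, 0, 0]], [[4.5, -3.1, 0.15], [0, 0, 0]], [[4.5, -3.1, 0.15], [0, 0, 0]], [[4.5, -3.1, 0.15], [0, 0, 0]], [[4.5, -3.1, 0.15], [0, 0, 0]], [[4.5, -3.1, 0.15], [0, 0, 0]], [[4.5, -3.1, 0.15], [0, 0, 0]], [[4.5, -3.1, 0.15], [0, 0, 0]], [[4.5, -3.1, 0.15], [0, 0, 0]]]' --claw 0.0 --grip_force 40

```text
clock: 1.85
tool_pos: [0.5893, -0.0967, 0.2397]
eef_rot: [0.991, 0.136, 0.0, 0.0]
contact_force: [1.0, -1.1, 0.6]
opening: 0.498
finger_force: 0.0
```

Call:
step_arm --steps '[[[0, 0, 0], [0, 0, -10]], [[0, 0, 0], [0, 0, -10]], [[0, 0, 0], [0, 0, -10]], [[0, 0, 0], [0, 0, -10]], [[0, 0, 0], [0, 0, -10]], [[0, 0, 0], [0, 0, -10]], [[0, 0, 0], [0, 0, -10]], [[0, 0, 0], [0, 0, -10]]]'

```text
clock: 2.85
tool_pos: [0.5882, -0.0983, 0.2397]
eef_rot: [0.669, 0.743, -0.0, 0.0]
contact_force: [-0.4, 0.5, 1.2]
opening: 0.496
finger_force: 0.0
```

Run:
```python
from d import *
delta((.594,-.097,.084),95.4)
s=snap('wrist'); print(s['position'])
# overlay predictions: machine and knife
im=s['img'][:,:,::-1].copy()
def P(q,c):
    for u in proj(s,q): cv2.circle(im,tuple(int(v) for v in u),3,c,1)
from fit import box
P(box(.594,-.097,1.665,.11,.022,.022,.06),(0,0,255))
P(box(.636,-.019,.031,.15,.364,.0,.06),(255,0,0))
P(box(.636,-.019,.031,.1,.06,.075,0,0)*0+box(.636-.228*np.sin(.031),-.019+.228,.031,.1,.06,.075),(0,160,0))
cv2.imwrite('pics/w1.png',im)
```

```text
t 2.85 pos [ 0.588 -0.098  0.24 ] yaw 95.9 q1 0.38 q7 -0.21 open 0.496
shift cm [ 0.075  0.591 15.572] turn deg [0.    0.015 0.547] | shift if turned first [ 0.076  0.59  15.572]
[ 0.582 -0.029  0.367]
```

View pics/w1.png

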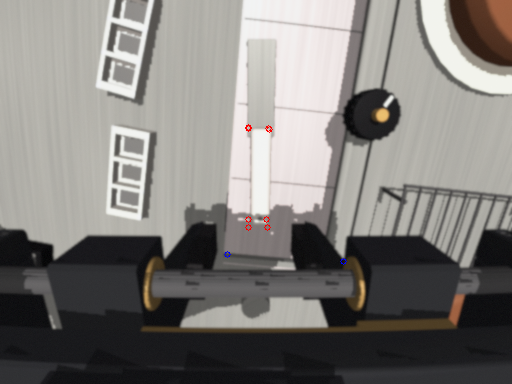

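The wrist view shows the knife handle from (261,129) to (260,217), matching the prediction within about 2 px. The tray edges and knob (372,112) agree with the machine fit.

Call:
step_arm --steps '[[[0.1, 0.7, 4], [0, 0, 0]], [[0, 0, 5], [0, 0, 0]], [[0, 0, 4.5], [0, 0, 0]], [[0, 0, 2.1], [0, 0, 0]], [[0, 0, 0], [0, 0, 0]]]'

```text
clock: 3.52
tool_pos: [0.5945, -0.0965, 0.0823]
eef_rot: [0.672, 0.74, -0.001, -0.001]
contact_force: [-0.4, -0.2, -1.0]
opening: 0.502
finger_force: 0.0
```

Call:
step_arm --steps '[[[0, 0, 0], [0, 0, 0]], [[0, 0, 0], [0, 0, 0]], [[0, 0, 0], [0, 0, 0]], [[0, 0, 0], [0, 0, 0]], [[0, 0, -3], [0, 0, 0]], [[0, 0, -5], [0, 0, 0]], [[0, 0, -5], [0, 0, 0]], [[0, 0, 0], [0, 0, 0]]]' --claw -1

```text
clock: 4.53
tool_pos: [0.5974, -0.0963, 0.2176]
eef_rot: [0.672, 0.741, 0.003, 0.003]
contact_force: [0.0, -0.4, -0.6]
opening: 0.247
finger_force: 40.0
```

```bash
python3 d.py .441 .363 .14 3.5; python3 d.py .529 .369 .14 183.5
python3 - <<'E'
from h import *
for a,b,z in (((398,212),(255,320),.06),((422,245),(234,290),.04)): print(toplane(snap('scene'),np.array(a)*.64,z),toplane(snap('side'),b,z))
E
```

```text
t 4.53 pos [ 0.597 -0.096  0.218] yaw 95.6 q1 0.37 q7 -0.23 open 0.247
shift cm [ 47.244 -11.146   7.622] turn deg [ 0.399 -0.314 92.103] | shift if turned first [-12.811 -46.797   7.76 ]
t 4.53 pos [ 0.597 -0.096  0.218] yaw 95.6 q1 0.37 q7 -0.23 open 0.247
shift cm [46.981 -2.33   7.691] turn deg [  0.311   0.395 -87.896] | shift if turned first [ 3.991 46.858  7.76 ]
[[0.28419704 0.3121981  0.06      ]] [[0.29854619 0.2864725  0.06      ]]
[[0.37323194 0.25833902 0.04      ]] [[0.38418352 0.23277462 0.04      ]]
```

Call:
step_arm --steps '[[[4.7, -0.25, 0], [0, 0, 0]], [[4.7, -0.25, 0], [0, 0, 0]], [[4.7, -0.25, 0], [0, 0, 0]], [[4.7, -0.25, 0], [0, 0, 0]], [[4.7, -0.25, 0], [0, 0, 0]], [[4.7, -0.25, 0], [0, 0, 0]], [[4.7, -0.25, 0], [0, 0, 0]], [[4.7, -0.25, 0], [0, 0, 0]], [[4.7, -0.25, 0], [0, 0, 0]], [[4.7, -0.25, 0], [0, 0, 0]]]'

```text
clock: 5.98
tool_pos: [0.5231, 0.3695, 0.2117]
eef_rot: [0.671, 0.741, -0.002, -0.0]
contact_force: [0.0, 0.2, 0.4]
opening: 0.247
finger_force: 4.0
```

Call:
step_arm --steps '[[[0, 0, 0], [0, 0, -9.8]], [[0, 0, 0], [0, 0, -9.8]], [[0, 0, 0], [0, 0, -9.8]], [[0, 0, 0], [0, 0, -9.8]], [[0, 0, 0], [0, 0, -9.8]], [[0, 0, 0], [0, 0, -9.8]], [[0, 0, 0], [0, 0, -9.8]], [[0, 0, 0], [0, 0, -9.8]], [[0, 0, 0], [0, 0, -9.8]], [[0, 0, 0], [0, 0, 0]]]'

```text
clock: 7.22
tool_pos: [0.5235, 0.3681, 0.2117]
eef_rot: [-0.033, 0.999, -0.001, -0.001]
contact_force: [-0.2, 0.1, -0.2]
opening: 0.245
finger_force: 40.0
```

Run:
```python
from d import *
delta((.529,.369,.028),183.5)
s=snap('wrist'); 
im=s['img'][:,:,::-1].copy()
from fit import box
for u in proj(s,box(.484,.366,.06,.25,.11,.03)): cv2.circle(im,tuple(int(v) for v in u),3,(0,0,255),1)
sd=snap('side')
cv2.imwrite('pics/w2.png',np.hstack([im[:,:400],sd['img'][200:384,80:350,::-1].repeat(1,0).copy() if 0 else cv2.resize(sd['img'][200:384,80:347,::-1],(400,276)).copy() if 0 else cv2.copyMakeBorder(cv2.resize(sd['img'][200:384,80:347,::-1],(400,276)),0,108,0,0,cv2.BORDER_CONSTANT)]))
```

```text
t 7.22 pos [0.524 0.368 0.212] yaw -176.3 q1 -0.26 q7 0.35 open 0.245
shift cm [-0.608  0.086 18.369] turn deg [-0.087 -0.173  0.234] | shift if turned first [-0.552  0.06  18.37 ]
```

View pics/w2.png

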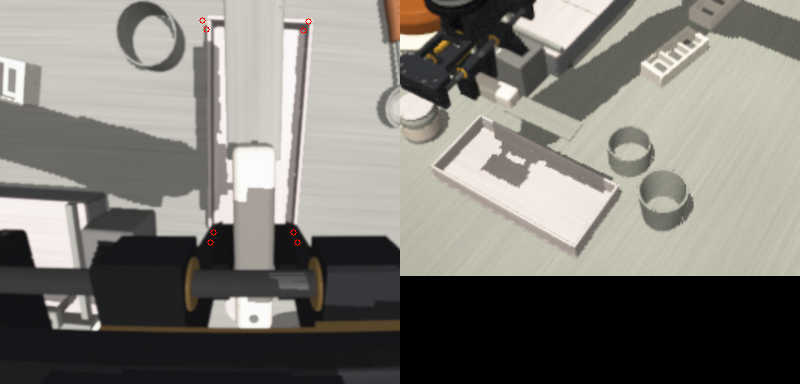

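Run:
```python
from d import *
s=snap('wrist'); p=np.array(sensors.get_state()['tool_pos'])
for z in (.20,.21,.22): print(z,toplane(s,[[254,145],[254,328],[253,165]],z)-p)
s=snap('side'); print(toplane(s,np.array([[500,80],[518,97],[580,128],[572,140]])*[267/400,184/276]-np.array([400*267/400-80,-200]),.2))
```

```text
0.2 [[-0.054 -0.004 -0.013]
 [ 0.061  0.004 -0.013]
 [-0.044 -0.003 -0.013]]
0.21 [[-0.055 -0.004 -0.003]
 [ 0.052  0.003 -0.003]
 [-0.046 -0.003 -0.003]]
0.22 [[-0.056 -0.004  0.007]
 [ 0.043  0.003  0.007]
 [-0.047 -0.004  0.007]]
[[0.504 0.349 0.2  ]
 [0.467 0.359 0.2  ]
 [0.373 0.357 0.2  ]
 [0.37  0.376 0.2  ]]
```

The knife hangs level in the grip, with the handle ends 55 mm either side of the TCP. The tray overlay fits within about 3 mm, at (200..310, 20..240). Lowering it now.

Call:
step_arm --steps '[[[-0.6, 0.1, 4], [0, 0, 0]], [[0, 0, 5], [0, 0, 0]], [[0, 0, 5], [0, 0, 0]], [[0, 0, 3], [0, 0, 0]], [[0, 0, 1.2], [0, 0, 0]], [[0, 0, 0.1], [0, 0, 0]], [[0, 0, 0], [0, 0, 0]]]'

```text
clock: 8.3
tool_pos: [0.5307, 0.3711, 0.0322]
eef_rot: [-0.033, 0.999, 0.001, 0.001]
contact_force: [0.3, 0.2, 0.1]
opening: 0.244
finger_force: 40.0
```

Call:
step_arm --steps '[[[0, 0, 0], [0, 0, 0]], [[0, 0, 0], [0, 0, 0]], [[0, 0, -2], [0, 0, 0]], [[0, 0, -5], [0, 0, 0]], [[0, 0, -5], [0, 0, 0]], [[0, 0, -5], [0, 0, 0]], [[0, 0, -2], [0, 0, 0]]]' --claw -0.1

```text
clock: 9.18
tool_pos: [0.5305, 0.3717, 0.2254]
eef_rot: [-0.034, 0.999, 0.002, 0.002]
contact_force: [0.6, 0.9, -1.2]
opening: 0.45
finger_force: 0.0
```

```bash
python3 m.py | grep mould
python3 - <<'E'
from d import *
delta((.424,.038,.2),-8)
sd=snap('side'); sc=snap('scene')
a=cv2.resize(sd['img'][140:384,80:360,::-1],None,fx=1.5,fy=1.5); b=cv2.resize(sc['img'][120:340,120:360,::-1],(400,366))
cv2.imwrite('pics/s3.png',np.hstack([a,b[:366]]))
E
```

```text
mould [0.4125 0.0586 1.4803] -0.5943226588936998
mould [0.4149 0.055  1.4851] -0.5830985915492958
mould [0.4847 0.0485 0.546 ] -0.024905554778228627
mould [0.4163 0.0517 1.487 ] -0.5955723643467872
mould [ 0.4229 -0.1221  0.    ] 0.0
mould [ 0.3246 -0.0491  0.552 ] -0.02499883400960776
mould [ 0.384  -0.3109 -0.1868] -0.8312106761142286
mould [ 0.3841 -0.311  -0.1862] -0.8142857142857143
mould [ 0.1562 -0.1522  3.6877] -0.02532531131943473
t 9.28 pos [0.531 0.371 0.224] yaw -176.2 q1 -0.26 q7 0.37 open 0.452
shift cm [ 12.872 -32.546   2.224] turn deg [  -0.301    0.277 -168.176] | shift if turned first [-5.923 34.485  2.368]
```

View pics/s3.png

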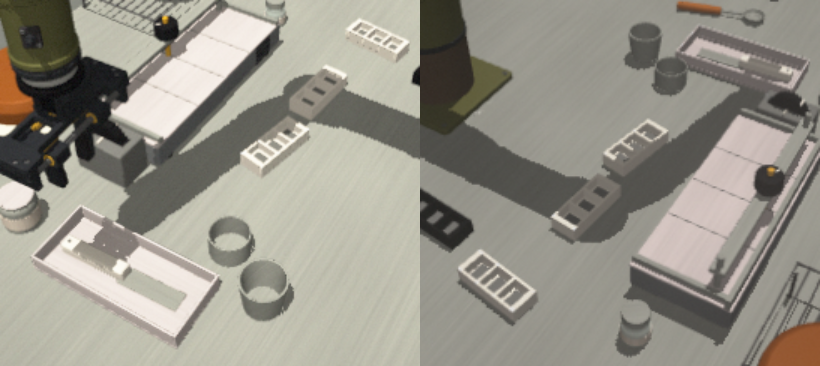

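The knife lies in the utensil tray (side crop (120,275)). The moulds are unchanged, though arm shadows fall on two of them. Next I go over mould1 for a close look.

```bash
python3 d.py .42 -.04 .21 85
```

```text
t 9.38 pos [0.53  0.369 0.22 ] yaw -176.2 q1 -0.26 q7 0.37 open 0.447
shift cm [ 13.685 -40.116   1.056] turn deg [-0.107  0.046 98.831] | shift if turned first [-41.743  -7.364   0.981]
```

Call:
step_arm --steps '[[[1.7, -5, 0.1], [0, 0, 0]], [[1.7, -5, 0.1], [0, 0, 0]], [[1.7, -5, 0.1], [0, 0, 0]], [[1.7, -5, 0.1], [0, 0, 0]], [[1.7, -5, 0.1], [0, 0, 0]], [[1.7, -5, 0.1], [0, 0, 0]], [[1.7, -5, 0.1], [0, 0, 0]], [[1.7, -5, 0.1], [0, 0, 0]]]' --claw 0.6

```text
clock: 10.38
tool_pos: [0.4192, -0.0399, 0.2112]
eef_rot: [-0.034, 0.999, 0.0, -0.002]
contact_force: [1.0, -0.2, 0.3]
opening: 0.804
finger_force: 0.0
```

Call:
step_arm --steps '[[[0, 0, 0], [0, 0, 9.9]], [[0, 0, 0], [0, 0, 9.9]], [[0, 0, 0], [0, 0, 9.9]], [[0, 0, 0], [0, 0, 9.9]], [[0, 0, 0], [0, 0, 9.9]], [[0, 0, 0], [0, 0, 9.9]], [[0, 0, 0], [0, 0, 9.9]], [[0, 0, 0], [0, 0, 9.9]], [[0, 0, 0], [0, 0, 9.9]], [[0, 0, 0], [0, 0, 9.9]], [[0, 0, 0], [0, 0, 0]]]'

```text
clock: 11.75
tool_pos: [0.42, -0.0382, 0.2116]
eef_rot: [0.738, 0.675, -0.001, -0.001]
contact_force: [-0.4, -0.3, -0.2]
opening: 0.797
finger_force: 0.0
```

```bash
cat > w.py <<'E'
# wrist look: w.py x y yaw(rad) file  -> overlay of predicted mould and refit by the white mask
import sys; from d import *; from fit import *
x,y,yaw=[float(v) for v in sys.argv[1:4]]
s=snap('wrist'); im=s['img'].astype(int)
m=((im.min(2)>135)&(im.max(2)-im.min(2)<45)).astype(np.uint8)
m[int(s['cy']+25):]=0
# ground (grey) is less bright than the rims: keep blob nearest to prediction
n,l,st,c=cv2.connectedComponentsWithStats(cv2.morphologyEx(m,cv2.MORPH_CLOSE,np.ones((5,5))))
u=proj(s,[[x,y,.02]])[0]
ids=[i for i in range(1,n) if st[i,4]>150]; i=min(ids,key=lambda i:np.hypot(*(c[i]-u)))
mm=hullmask(cv2.convexHull(np.argwhere(l==i)[:,::-1].astype(np.float32))[:,0])
p,f=fit([s],[mm],(x,y,yaw),(.12,.048,.026)); print('pred px',u,'blob',c[i],st[i],'fit',p,f)
o=im[:,:,::-1].astype(np.uint8).copy()
for q,col in (((x,y,yaw),(0,0,255)),(p,(0,255,0))):
    for v in proj(s,box(*q,.12,.048,.026)): cv2.circle(o,tuple(int(a) for a in v),3,col,1)
cv2.imwrite('pics/'+sys.argv[4],o); delta((p[0],p[1],.1),np.degrees(p[2]))
E
python3 w.py .424 .038 1.485 w4.png
```

```text
pred px [251.221 109.079] blob [183.085 103.871] [    0     0   364   215 75301] fit [0.442 0.086 1.068] -0.07134761935778024
t 11.8 pos [ 0.42  -0.038  0.212] yaw 85.0 q1 0.25 q7 -0.6 open 0.801
shift cm [12.556  1.171 11.161] turn deg [-0.148  0.071 23.81 ] | shift if turned first [11.941 -4.023 11.173]
```

View pics/w4.png

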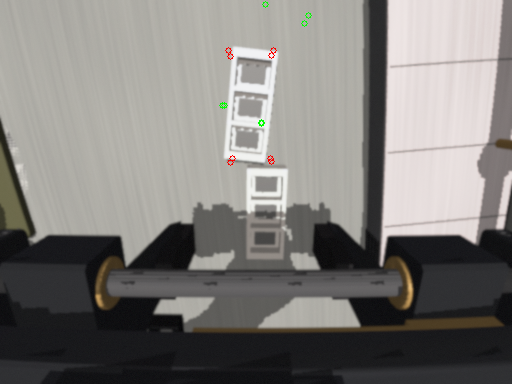

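The wrist view shows mould1 with corners (235,48), (277,53), (267,162), (225,158), about 5° off the prediction. Mould2 is right beside it at (267,215).

Run:
```python
from d import *
s=snap('wrist')
P=toplane(s,[[235,48],[277,53],[267,162],[225,158]],.026); print(P); c=P.mean(0); e=(P[0]+P[1]-P[2]-P[3])/2; print('m1',c,np.degrees(np.arctan2(e[1],e[0])),np.linalg.norm(e))
P=toplane(s,[[247,168],[288,169],[284,259],[245,258]],.026); print(P); c=P.mean(0); e=(P[0]+P[1]-P[2]-P[3])/2; print('m2',c,np.degrees(np.arctan2(e[1],e[0])),np.linalg.norm(e))
```

```text
[[ 0.413  0.102  0.026]
 [ 0.457  0.093  0.026]
 [ 0.437 -0.023  0.026]
 [ 0.389 -0.014  0.026]]
m1 [0.424 0.04  0.026] 79.50586277655194 0.11861911473019361
[[ 0.413 -0.028  0.026]
 [ 0.462 -0.034  0.026]
 [ 0.45  -0.153  0.026]
 [ 0.4   -0.147  0.026]]
m2 [ 0.431 -0.091  0.026] 84.01790408347858 0.1196626204890993
```

Call:
step_arm --steps '[[[0, 0, 0], [0, 0, 5.5]], [[5.4, -0.5, 2], [0, 0, 0]], [[5.4, -0.5, 2], [0, 0, 0]], [[0, 0, 5], [0, 0, 0]], [[0, 0, 5], [0, 0, 0]], [[0, 0, 3.5], [0, 0, 0]], [[0, 0, 1.4], [0, 0, 0]], [[0, 0, 0], [0, 0, 0]], [[0, 0, 0], [0, 0, 0]]]'

```text
clock: 12.98
tool_pos: [0.4345, 0.0685, 0.0536]
eef_rot: [0.77, 0.638, -0.003, 0.001]
contact_force: [0.6, 0.1, -0.7]
opening: 0.803
finger_force: 0.0
```

Call:
step_arm --steps '[[[0, 0, 0], [0, 0, 0]], [[0, 0, 0], [0, 0, 0]], [[0, 0, 0], [0, 0, 0]], [[0, 0, 0], [0, 0, 0]], [[0, 0, -4], [0, 0, 0]], [[0, 0, -5], [0, 0, 0]], [[0, 0, -5], [0, 0, 0]], [[0, 0, -2], [0, 0, 0]], [[0, 0, 0], [0, 0, 0]]]' --claw -1 --grip_force 50

```text
clock: 14.1
tool_pos: [0.4358, 0.0697, 0.2082]
eef_rot: [0.77, 0.638, -0.002, 0.002]
contact_force: [0.0, 0.1, -1.5]
opening: 0.004
finger_force: 0.0
```

```bash
python3 d.py .572 .094 .16 181.8
```

```text
t 14.1 pos [0.436 0.07  0.208] yaw 79.2 q1 0.17 q7 -1.2 open 0.004
shift cm [ 4.956 12.922  4.787] turn deg [  -0.278    0.205 -102.572] | shift if turned first [-13.685   2.      4.815]
```

Call:
step_arm --steps '[[[0, -0.6, 0], [0, 0, 0]], [[0, 0, 4], [0, 0, 0]], [[0, 0, 4], [0, 0, 0]], [[0, 0, 4], [0, 0, 0]], [[0, 0, 4], [0, 0, 0]], [[0, 0, 2.5], [0, 0, 0]], [[0, 0, 0], [0, 0, 0]]]' --claw 0.6

```text
clock: 14.98
tool_pos: [0.4321, 0.0693, 0.0413]
eef_rot: [0.77, 0.638, -0.001, 0.006]
contact_force: [0.6, 0.1, -0.2]
opening: 0.778
finger_force: 0.0
```

Call:
step_arm --steps '[[[0, 0, 0], [0, 0, 0]], [[0, 0, 0.9], [0, 0, 0]], [[0, 0, 0], [0, 0, 0]]]'

```text
clock: 15.35
tool_pos: [0.4342, 0.069, 0.0345]
eef_rot: [0.771, 0.637, 0.001, 0.006]
contact_force: [0.3, -0.1, 0.3]
opening: 0.803
finger_force: 0.0
```

```bash
python3 -c "
from d import *
delta((.4295,.0695,.0225),79.5); print(sensors.get_state()['q'],sensors.get_state()['contact_force'])"
```

```text
t 15.35 pos [0.434 0.069 0.034] yaw 79.1 q1 -0.11 q7 -2.18 open 0.803
shift cm [-0.033 -0.485  1.194] turn deg [ 0.66   0.341 -0.409] | shift if turned first [-0.037 -0.471  1.2  ]
[-0.114  0.928 -0.251  2.254  1.722  0.213 -2.182] [ 0.275 -0.063  0.261]
```

Call:
step_arm --steps '[[[0, -0.2, 0.4], [0, 0, 0]], [[0, 0, 0.2], [0, 0, 0]], [[0, 0, 0], [0, 0, 0]]]'

```text
clock: 15.72
tool_pos: [0.4324, 0.0694, 0.0281]
eef_rot: [0.771, 0.637, 0.001, 0.007]
contact_force: [-0.2, 0.3, -0.0]
opening: 0.802
finger_force: 0.0
```

Call:
step_arm --steps '[[[0, 0, 0], [0, 0, 0]], [[0, 0, 0], [0, 0, 0]], [[0, 0, 0], [0, 0, 0]], [[0, 0, 0], [0, 0, 0]], [[0, 0, 0], [0, 0, 0]]]' --claw -1

```text
clock: 16.35
tool_pos: [0.4324, 0.0696, 0.0281]
eef_rot: [0.771, 0.637, 0.001, 0.007]
contact_force: [-1.0, -0.1, 0.9]
opening: 0.541
finger_force: 49.5
```

```bash
python3 -c "
from d import *
delta((.572,.094,.16),181.8); print(sensors.get_state()['q'],sensors.get_state()['finger_force'])"
```

```text
t 16.35 pos [0.432 0.07  0.028] yaw 79.1 q1 -0.09 q7 -2.23 open 0.541
shift cm [  4.945  13.409 -13.059] turn deg [   0.166    0.867 -102.647] | shift if turned first [-14.033   2.003 -13.186]
[-0.094  0.946 -0.289  2.257  1.767  0.249 -2.226] 49.50580369181125
```

Call:
step_arm --steps '[[[0, 0, -2], [0, 0, 0]], [[0, 0.5, -2.5], [0, 0, 0]], [[0, 1, -2.5], [0, 0, 0]], [[0.5, 1.5, -2.5], [0, 0, 0]], [[0.7, 2, -2.5], [0, 0, 0]], [[0.7, 2, -2], [0, 0, 0]], [[0.7, 2, 0], [0, 0, 0]], [[0.7, 2, 0], [0, 0, 0]], [[0.7, 2, 0], [0, 0, 0]], [[0.7, 1, 0], [0, 0, 0]], [[0, 0, 0], [0, 0, 0]]]'

```text
clock: 17.73
tool_pos: [0.5779, 0.0909, 0.1652]
eef_rot: [0.771, 0.637, 0.004, 0.008]
contact_force: [0.9, -1.1, -2.7]
opening: 0.539
finger_force: 49.5
```

Call:
step_arm --steps '[[[0, 0, 0], [0, 0, -9.3]], [[0, 0, 0], [0, 0, -9.3]], [[0, 0, 0], [0, 0, -9.3]], [[0, 0, 0], [0, 0, -9.3]], [[0, 0, 0], [0, 0, -9.3]], [[0, 0, 0], [0, 0, -9.3]], [[0, 0, 0], [0, 0, -9.3]], [[0, 0, 0], [0, 0, -9.3]], [[0, 0, 0], [0, 0, -9.3]], [[0, 0, 0], [0, 0, -9.3]], [[0, 0, 0], [0, 0, -9.3]], [[0, 0, 0], [0, 0, 0]]]'

```text
clock: 19.23
tool_pos: [0.5769, 0.0901, 0.165]
eef_rot: [-0.012, 1.0, -0.005, 0.007]
contact_force: [0.3, 0.1, -2.2]
opening: 0.543
finger_force: 49.5
```

Run:
```python
from d import *; from fit import box
delta((.572,.094,.092),181.8); st=sensors.get_state(); print(st['q'],st['finger_force'])
s=snap('wrist'); o=s['img'][:,:,::-1].copy()
p=np.array(st['tool_pos'])
for v in proj(s,box(p[0]+.03,p[1],.031,.12,.048,.026,p[2]-.027)): cv2.circle(o,tuple(int(a) for a in v),3,(0,255,0),1)
sc=snap('scene')['img'][130:330,200:400,::-1]
cv2.imwrite('pics/w5.png',np.hstack([o[:,100:420],cv2.resize(sc,(384,384))]))
```

```text
t 19.23 pos [0.577 0.09  0.165] yaw -178.7 q1 0.32 q7 0.44 open 0.543
shift cm [0.59  0.474 7.291] turn deg [-0.568  0.847 -0.477] | shift if turned first [0.479 0.406 7.303]
[ 0.317  0.978 -1.079  1.766  1.018  1.058  0.443] 49.52952372058462
```

View pics/w5.png

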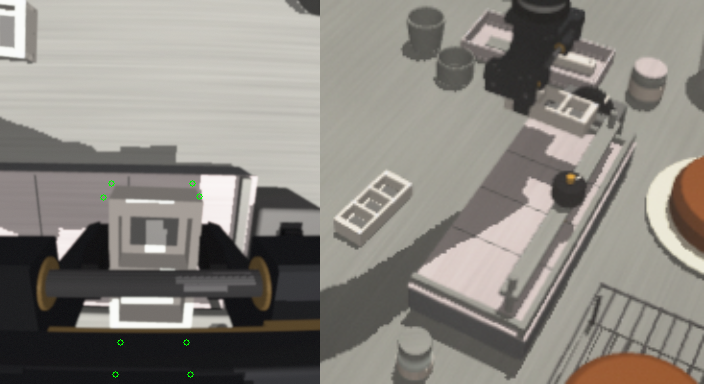

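The mould is held square in the grip. The scene crop shows it over the left half of the tray at (570,105), in front of the bar. Lowering and inserting it now.

Call:
step_arm --steps '[[[0.6, 0.4, 0], [-0.6, 0.8, -0.5]], [[0, 0, 2.5], [0, 0, 0]], [[0, 0, 2.5], [0, 0, 0]], [[0, 0, 2.0], [0, 0, 0]], [[0, 0, 0.4], [0, 0, 0]], [[0, 0, 0], [0, 0, 0]]]'

```text
clock: 20.08
tool_pos: [0.5721, 0.0948, 0.0916]
eef_rot: [-0.016, 1.0, 0.001, 0.001]
contact_force: [0.0, 0.6, -1.4]
opening: 0.543
finger_force: 49.5
```

```bash
python3 -c "
from d import *
delta((.617,.0955,.0895),181.8); print(sensors.get_state()['q'],sensors.get_state()['contact_force'])"
```

```text
t 20.07 pos [0.572 0.095 0.092] yaw -178.1 q1 0.29 q7 0.37 open 0.543
shift cm [-4.494 -0.073  0.218] turn deg [0.103 0.134 0.073] | shift if turned first [-4.494 -0.067  0.207]
[ 0.285  1.078 -1.011  1.804  1.132  0.969  0.367] [ 0.01   0.562 -1.411]
```

Call:
step_arm --steps '[[[0, 0, 0.1], [0, 0, 0]], [[-1.2, 0, 0], [0, 0, 0]], [[-1.2, 0, 0], [0, 0, 0]], [[-1.0, 0, 0], [0, 0, 0]], [[-0.5, 0, 0], [0, 0, 0]], [[-0.3, 0, 0], [0, 0, 0]], [[0, 0, 0], [0, 0, 0]]]'

```text
clock: 20.95
tool_pos: [0.6139, 0.0958, 0.0903]
eef_rot: [-0.016, 1.0, 0.001, 0.001]
contact_force: [0.4, -0.3, -0.8]
opening: 0.544
finger_force: 49.5
```

Call:
step_arm --steps '[[[-0.2, 0, 0], [0, 0, 0]], [[0, 0, 0], [0, 0, 0]]]'

```text
clock: 21.2
tool_pos: [0.616, 0.0958, 0.0904]
eef_rot: [-0.016, 1.0, 0.001, 0.001]
contact_force: [-0.1, -0.5, -1.7]
opening: 0.544
finger_force: 49.5
```

Call:
step_arm --steps '[[[-0.2, 0, 0], [0, 0, 0]], [[0, 0, 0], [0, 0, 0]]]'

```text
clock: 21.45
tool_pos: [0.6171, 0.0959, 0.0902]
eef_rot: [-0.017, 1.0, 0.0, 0.0]
contact_force: [-3.1, -0.8, -0.1]
opening: 0.54
finger_force: 49.5
```

Call:
step_arm --steps '[[[-0.2, 0, 0.1], [0, 0, 0]], [[0, 0, 0], [0, 0, 0]]]'

```text
clock: 21.7
tool_pos: [0.6171, 0.0957, 0.0889]
eef_rot: [-0.017, 1.0, -0.0, -0.002]
contact_force: [-8.1, -0.4, 2.3]
opening: 0.541
finger_force: 49.6
```

Call:
step_arm --steps '[[[0, 0, 0], [0, 0, 0]], [[0, 0, 0], [0, 0, 0]], [[0, 0, -2], [0, 0, 0]], [[0.5, 0, -4], [0, 0, 0]], [[2, 0, -4], [0, 0, 0]], [[2, 0, -1], [0, 0, 0]], [[0, 0, 0], [0, 0, 0]]]' --claw 0.26

```text
clock: 22.58
tool_pos: [0.5749, 0.0949, 0.2017]
eef_rot: [-0.017, 1.0, 0.001, 0.003]
contact_force: [-0.2, -1.5, -1.0]
opening: 0.627
finger_force: 0.0
```

Run:
```python
from d import *
delta((.428,-.06,.18),84)
sd=snap('side'); sc=snap('scene')
a=cv2.resize(sd['img'][110:300,120:360,::-1],None,fx=1.6,fy=1.6); b=cv2.resize(sc['img'][140:330,150:390,::-1],None,fx=1.6,fy=1.6)
cv2.imwrite('pics/s6.png',np.hstack([a,b]))
```

```text
t 22.57 pos [0.575 0.095 0.202] yaw -178.0 q1 0.33 q7 0.5 open 0.627
shift cm [ 15.225 -14.974   2.068] turn deg [ 0.33   0.168 97.972] | shift if turned first [-16.936 -12.99    2.173]
```

View pics/s6.png

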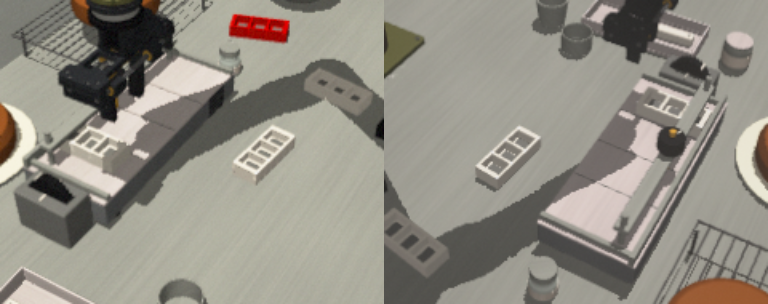

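Mould1 sits under the bar at the left (side crop (95,145)). Mould2 is at scene crop (507,155) and mould3 in the arm's shadow at (415,242). Both are unchanged.

```bash
cat > ms.py <<'E'
# both-view fit of a mould near x,y (thresholded against the bench), optional yaw
import sys; from fit import *
np.set_printoptions(precision=4,suppress=True)
x,y=map(float,sys.argv[1:3]); th=int(sys.argv[3]) if len(sys.argv)>3 else 150
for n in ('scene','side'):
    s=snap(n); l=None
    im=s['img'].astype(int); m=(im.min(2)>th).astype(np.uint8); k,l,st,c=cv2.connectedComponentsWithStats(cv2.morphologyEx(m,cv2.MORPH_CLOSE,np.ones((3,3))))
    u=proj(s,[[x,y,.02]])[0]; i=min([i for i in range(1,k) if 60<st[i,4]<3000],key=lambda i:np.hypot(*(c[i]-u)))
    # top face only: flat plane at 26 mm
    h=cv2.convexHull(np.argwhere(l==i)[:,::-1].astype(np.float32))[:,0]
    P=toplane(s,h,.026)[:,:2].astype(np.float32); (cx,cy),wh,a=cv2.minAreaRect(P*1000)
    if wh[0]<wh[1]: a+=90
    print(n,u,c[i],'c',cx,cy,'size',wh,'yaw',a%180)
E
python3 ms.py .431 -.091 165; python3 ms.py .394 -.319 100
```

```text
scene [227.5834 235.8338] [226.4249 234.5016] c 429.7504577636719 -89.7550048828125 size (120.8086166381836, 49.63734817504883) yaw 83.76654052734375
side [284.4492 204.6833] [284.0102 203.4131] c 432.73211669921875 -88.86328125 size (137.51199340820312, 54.33888626098633) yaw 87.39098358154297
scene [165.1612 288.7958] [202.6136 369.0795] c 593.9606323242188 -447.2963562011719 size (17.75359535217285, 24.028121948242188) yaw 111.36145210266113
side [331.0703 165.533 ] [308.7135  40.4763] c 912.7554931640625 -1134.624755859375 size (317.38433837890625, 809.2916870117188) yaw 154.46945190429688
```

Call:
step_arm --steps '[[[1.7, -1.6, 0], [0, 0, 0]], [[2.2, -2.1, 0], [0, 0, 0]], [[2.2, -2.1, 0], [0, 0, 0]], [[2.2, -2.1, 0], [0, 0, 0]], [[2.2, -2.1, 0], [0, 0, 0]], [[2.2, -2.1, 0], [0, 0, 0]], [[2.2, -2.1, 0], [0, 0, 0]], [[0, -2.4, 0], [0, 0, 0]], [[0, -3, 0], [0, 0, 0]], [[0, -2, 0], [0, 0, 0]], [[0, 0, 0], [0, 0, 0]]]' --claw 0.6

```text
clock: 24.25
tool_pos: [0.4329, -0.1275, 0.1982]
eef_rot: [-0.015, 1.0, 0.001, 0.001]
contact_force: [0.1, 0.6, -0.9]
opening: 0.801
finger_force: 0.0
```

Call:
step_arm --steps '[[[0, 0, 0], [0, 0, 9.8]], [[0, 0, 0], [0, 0, 9.8]], [[0, 0, 0], [0, 0, 9.8]], [[0, 0, 0], [0, 0, 9.8]], [[0, 0, 0], [0, 0, 9.8]], [[0, 0, 0], [0, 0, 9.8]], [[0, 0, 0], [0, 0, 9.8]], [[0, 0, 0], [0, 0, 9.8]], [[0, 0, 0], [0, 0, 9.8]], [[0, 0, 0], [0, 0, 9.8]], [[0, 0, 0], [0, 0, 0]]]'

```text
clock: 25.62
tool_pos: [0.4333, -0.1251, 0.1989]
eef_rot: [0.743, 0.67, 0.001, 0.0]
contact_force: [-1.0, -0.3, -0.9]
opening: 0.799
finger_force: 0.0
```

Call:
step_arm --steps '[[[2.2, 0, 1], [0, 0, 0]], [[2.2, 0, 1], [0, 0, 0]], [[2.1, 0, 1], [0, 0, 0]], [[0, 0, 2.5], [0, 0, 0]], [[0, 0, 2.5], [0, 0, 0]], [[0, 0, 2.5], [0, 0, 0]], [[0, 0, 2.5], [0, 0, 0]], [[0, 0, 2], [0, 0, 0]], [[0, 0, 1.2], [0, 0, 0]], [[0, 0, 0], [0, 0, 0]]]'

```text
clock: 26.88
tool_pos: [0.4399, -0.0605, 0.036]
eef_rot: [0.742, 0.67, 0.001, -0.001]
contact_force: [0.7, 0.3, -0.1]
opening: 0.802
finger_force: 0.0
```

```bash
python3 -c "
from d import *
delta((.433,-.06,.026),83.8); print(sensors.get_state()['q'],sensors.get_state()['contact_force'])"
```

```text
t 26.88 pos [ 0.44  -0.06   0.036] yaw 84.1 q1 0.23 q7 -1.62 open 0.802
shift cm [-0.027 -0.696  1.001] turn deg [ 0.027 -0.145  0.315] | shift if turned first [-0.028 -0.695  1.001]
[ 0.229  0.93  -0.315  2.231  1.555  0.249 -1.621] [ 0.655  0.309 -0.096]
```

Call:
step_arm --steps '[[[0, -0.35, 0.5], [0, 0, 0]], [[0, -0.35, 0.5], [0, 0, 0]], [[0, 0, 0], [0, 0, 0]]]'

```text
clock: 27.25
tool_pos: [0.4332, -0.0604, 0.027]
eef_rot: [0.743, 0.669, 0.002, -0.0]
contact_force: [0.5, 0.3, 0.2]
opening: 0.799
finger_force: 0.0
```

Call:
step_arm --steps '[[[0, 0, 0], [0, 0, 0]], [[0, 0, 0], [0, 0, 0]], [[0, 0, 0], [0, 0, 0]], [[0, 0, 0], [0, 0, 0]], [[0, 0, 0], [0, 0, 0]]]' --claw -1

```text
clock: 27.88
tool_pos: [0.4335, -0.0607, 0.0271]
eef_rot: [0.744, 0.668, 0.001, 0.0]
contact_force: [0.1, 0.3, 5.8]
opening: 0.538
finger_force: 50.0
```

```bash
python3 -c "
from d import *
delta((.574,.025,.16),181.8); print(sensors.get_state()['q'],sensors.get_state()['contact_force'])"
```

```text
t 27.88 pos [ 0.433 -0.061  0.027] yaw 83.9 q1 0.26 q7 -1.76 open 0.538
shift cm [ 10.039  13.095 -13.241] turn deg [  0.191   0.066 -97.905] | shift if turned first [-14.313   8.127 -13.292]
[ 0.256  0.956 -0.359  2.25   1.69   0.292 -1.758] [0.119 0.293 5.845]
```

Call:
step_arm --steps '[[[0, 0, -2], [0, 0, 0]], [[0, 0, -2.5], [0, 0, 0]], [[0, 0.5, -2.5], [0, 0, 0]], [[0.5, 1.5, -2.5], [0, 0, 0]], [[1.5, 2, -2.5], [0, 0, 0]], [[1.5, 2, -1.3], [0, 0, 0]], [[1.5, 2, 0], [0, 0, 0]], [[1.5, 2, 0], [0, 0, 0]], [[1.5, 2, 0], [0, 0, 0]], [[1.6, 1.1, 0], [0, 0, 0]], [[0, 0, 0], [0, 0, 0]]]'

```text
clock: 29.25
tool_pos: [0.5735, 0.0218, 0.1585]
eef_rot: [0.743, 0.669, 0.001, -0.0]
contact_force: [-0.2, 0.3, -1.3]
opening: 0.538
finger_force: 50.0
```

Call:
step_arm --steps '[[[0, 0, 0], [0, 0, -8.9]], [[0, 0, 0], [0, 0, -8.9]], [[0, 0, 0], [0, 0, -8.9]], [[0, 0, 0], [0, 0, -8.9]], [[0, 0, 0], [0, 0, -8.9]], [[0, 0, 0], [0, 0, -8.9]], [[0, 0, 0], [0, 0, -8.9]], [[0, 0, 0], [0, 0, -8.9]], [[0, 0, 0], [0, 0, -8.9]], [[0, 0, 0], [0, 0, -8.9]], [[0, 0, 0], [0, 0, -8.9]], [[0, 0, 0], [0, 0, 0]]]'

```text
clock: 30.75
tool_pos: [0.5723, 0.0191, 0.1582]
eef_rot: [-0.015, 1.0, -0.0, -0.0]
contact_force: [0.6, -0.0, -1.7]
opening: 0.537
finger_force: 50.0
```

```bash
python3 -c "
from d import *
delta((.5747,.0215,.089),181.8); print(sensors.get_state()['q'],sensors.get_state()['finger_force'])"
```

```text
t 30.75 pos [0.572 0.019 0.158] yaw -178.3 q1 0.44 q7 0.57 open 0.537
shift cm [-0.252  0.238  6.917] turn deg [-0.015 -0.015 -0.135] | shift if turned first [-0.251  0.235  6.917]
[ 0.438  0.972 -1.053  1.792  1.     1.022  0.574] 49.99619032256305
```

Call:
step_arm --steps '[[[-0.2, 0.25, 0], [0, 0, 0]], [[0, 0, 2.5], [0, 0, 0]], [[0, 0, 2.5], [0, 0, 0]], [[0, 0, 1.6], [0, 0, 0]], [[0, 0, 0.3], [0, 0, 0]], [[0, 0, 0], [0, 0, 0]]]'

```text
clock: 31.5
tool_pos: [0.5757, 0.0234, 0.0905]
eef_rot: [-0.015, 1.0, 0.001, 0.001]
contact_force: [-0.2, -0.3, -0.7]
opening: 0.538
finger_force: 50.0
```

Call:
step_arm --steps '[[[-1.0, 0, 0], [0, 0, 0]], [[-1.0, 0, 0], [0, 0, 0]], [[-1.0, 0, 0], [0, 0, 0]], [[-0.6, 0, 0], [0, 0, 0]], [[-0.3, 0, 0], [0, 0, 0]], [[0, 0, 0], [0, 0, 0]]]'

```text
clock: 32.25
tool_pos: [0.6144, 0.0243, 0.09]
eef_rot: [-0.016, 1.0, 0.0, 0.001]
contact_force: [-0.5, 1.0, -1.9]
opening: 0.54
finger_force: 50.0
```

Call:
step_arm --steps '[[[-0.2, 0, 0], [0, 0, 0]], [[-0.1, 0, 0], [0, 0, 0]], [[0, 0, 0], [0, 0, 0]]]'

```text
clock: 32.62
tool_pos: [0.6174, 0.0243, 0.0901]
eef_rot: [-0.016, 1.0, 0.0, 0.001]
contact_force: [0.7, 0.3, -1.5]
opening: 0.538
finger_force: 50.0
```

```bash
python3 d.py .619 .0215 .0875 181.8
```

```text
t 32.62 pos [0.617 0.024 0.09 ] yaw -178.2 q1 0.38 q7 0.59 open 0.538
shift cm [-0.147 -0.288  0.256] turn deg [ 0.047  0.108 -0.019] | shift if turned first [-0.148 -0.288  0.256]
```

Call:
step_arm --steps '[[[-0.2, -0.1, 0], [0, 0, 0]], [[-0.2, 0, 0], [0, 0, 0]], [[0, 0, 0.15], [0, 0, 0]], [[0, 0, 0], [0, 0, 0]]]'

```text
clock: 33.12
tool_pos: [0.6187, 0.0238, 0.0881]
eef_rot: [-0.016, 1.0, 0.0, -0.002]
contact_force: [-6.3, 0.6, 1.1]
opening: 0.538
finger_force: 50.0
```

Contact with the back stop (6 N). Releasing and heading for mould3.

Call:
step_arm --steps '[[[0, 0, 0], [0, 0, 0]], [[0, 0, 0], [0, 0, 0]], [[0, 0, -2], [0, 0, 0]], [[0, 0, -3], [0, 0, 0]], [[1.5, 0, -3], [0, 0, 0]], [[2, 0, -2], [0, 0, 0]], [[2, 0, 0], [0, 0, 0]], [[0, 0, 0], [0, 0, 0]]]' --claw 0.2

```text
clock: 34.12
tool_pos: [0.566, 0.0216, 0.1901]
eef_rot: [-0.016, 1.0, 0.0, 0.002]
contact_force: [-0.4, -0.0, -0.1]
opening: 0.601
finger_force: 0.0
```

```bash
python3 ms.py .394 -.319 165; python3 d.py .52 -.33 .2 169; python3 d.py .48 -.33 .2 -11
```

```text
scene [165.1612 288.7958] [161.319  277.5776] c 371.8943786621094 -309.07568359375 size (36.58418655395508, 74.2056884765625) yaw 171.43128204345703
side [331.0703 165.533 ] [336.3196 169.2268] c 371.63836669921875 -304.3977966308594 size (40.71697998046875, 68.5035400390625) yaw 154.24859619140625
t 34.23 pos [0.567 0.022 0.189] yaw -178.2 q1 0.45 q7 0.6 open 0.596
shift cm [  5.8   -34.999  -1.128] turn deg [ 0.072  0.199 12.751] | shift if turned first [ -2.064 -35.418  -1.077]
t 34.23 pos [0.567 0.022 0.189] yaw -178.2 q1 0.45 q7 0.6 open 0.596
shift cm [  9.798 -34.876  -1.142] turn deg [  -0.291    0.106 -167.249] | shift if turned first [-1.862 36.181 -1.077]
```

Call:
step_arm --steps '[[[1.6, -5, 0], [0, 0, 0]], [[1.6, -5, 0], [0, 0, 0]], [[1.6, -5, 0], [0, 0, 0]], [[1.6, -5, 0], [0, 0, 0]], [[1.7, -5, 0], [0, 0, 0]], [[1.7, -5, 0], [0, 0, 0]], [[1.7, -5, 0], [0, 0, 0]], [[0, 0, 0], [0, 0, 6.4]], [[0, 0, 0], [0, 0, 6.4]], [[0, 0, 0], [0, 0, 0]]]' --claw 0.6

```text
clock: 35.48
tool_pos: [0.463, -0.3323, 0.188]
eef_rot: [0.096, 0.995, 0.0, 0.001]
contact_force: [-0.1, 0.8, -0.3]
opening: 0.801
finger_force: 0.0
```

Run:
```python
from d import *
delta((.3645,-.313,.03),169)
s=snap('wrist'); im=s['img'].astype(int)
u=proj(s,[[.394,-.319,.026]])[0]; print('pred px',u)
m=(im.min(2)>185).astype(np.uint8); k,l,st,c=cv2.connectedComponentsWithStats(cv2.morphologyEx(m,cv2.MORPH_CLOSE,np.ones((5,5))))
for i in range(1,k):
    if 300<st[i,4]<30000:
        h=cv2.convexHull(np.argwhere(l==i)[:,::-1].astype(np.float32))[:,0]
        (cx,cy),wh,a=cv2.minAreaRect(toplane(s,h,.026)[:,:2].astype(np.float32)*1000); a+=90*(wh[0]<wh[1]); print(c[i],st[i],cx,cy,wh,a%180)
cv2.imwrite('pics/w7.png',s['img'][:,:,::-1])
```

```text
t 35.48 pos [ 0.463 -0.332  0.188] yaw 169.0 q1 1.11 q7 1.04 open 0.801
shift cm [10.072 -0.007 15.778] turn deg [ 0.065  0.135 -0.001] | shift if turned first [10.035  0.011 15.802]
pred px [253.255 113.748]
[219.696   5.006] [197   0  48  14 309] 287.779296875 -331.0628356933594 (45.98710632324219, 8.475111961364746) 89.63046264648438
[275.046  95.311] [ 190   42  322  130 5267] 409.1373291015625 -218.29571533203125 (328.32037353515625, 129.0919647216797) 79.32471466064453
```

View pics/w7.png

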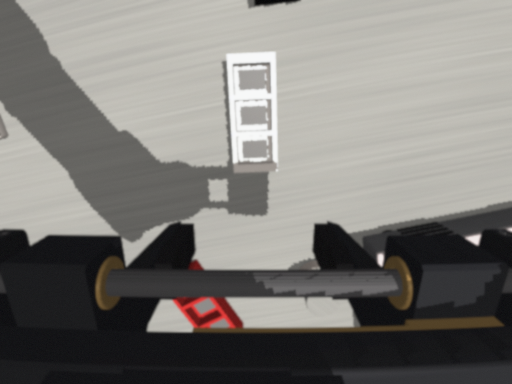

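The wrist view shows mould3 with top corners (227,54), (275,53), (278,163), (234,165). The red look-alike lies well clear at (210,305).

Run:
```python
from d import *
s=snap('wrist')
P=toplane(s,[[227,54],[275,53],[278,163],[234,165]],.026); print(P); c=P.mean(0); e=(P[0]+P[1]-P[2]-P[3])/2; a=np.degrees(np.arctan2(e[1],e[0])); print('m3',c,a,np.linalg.norm(e))
g=c+.03*e/np.linalg.norm(e); delta((g[0],g[1],.027),a)
```

```text
[[ 0.333 -0.333  0.026]
 [ 0.341 -0.287  0.026]
 [ 0.45  -0.302  0.026]
 [ 0.443 -0.35   0.026]]
m3 [ 0.391 -0.318  0.026] 171.79619718415006 0.11083207629027993
t 35.58 pos [ 0.463 -0.332  0.188] yaw 169.1 q1 1.11 q7 1.04 open 0.802
shift cm [10.293 -0.154 16.074] turn deg [ 0.073  0.118 -2.711] | shift if turned first [10.256  0.353 16.095]
```

Call:
step_arm --steps '[[[0, 0, 0], [0, 0, -2.7]], [[2.5, 0.1, 0], [0, 0, 0]], [[2.5, 0.1, 0], [0, 0, 0]], [[2.5, 0.1, 0], [0, 0, 0]], [[2.7, 0.1, 0], [0, 0, 0]], [[0, 0, 3], [0, 0, 0]], [[0, 0, 3], [0, 0, 0]], [[0, 0, 3], [0, 0, 0]], [[0, 0, 3], [0, 0, 0]], [[0, 0, 2.5], [0, 0, 0]], [[0, 0, 1.5], [0, 0, 0]], [[0, 0, 0], [0, 0, 0]]]'

```text
clock: 37.08
tool_pos: [0.3622, -0.3125, 0.0269]
eef_rot: [0.072, 0.997, 0.001, 0.0]
contact_force: [-0.1, 0.1, 0.3]
opening: 0.799
finger_force: 0.0
```

```bash
python3 -c "
from d import *
delta((.361,-.314,.027),171.8); print(sensors.get_state()['q'],sensors.get_state()['contact_force'])"
```

```text
t 37.08 pos [ 0.362 -0.313  0.027] yaw 171.8 q1 1.13 q7 0.67 open 0.799
shift cm [ 0.095 -0.162 -0.014] turn deg [ 0.123  0.026 -0.048] | shift if turned first [ 0.095 -0.162 -0.014]
[ 1.13   1.108 -0.889  2.113  1.438  0.775  0.667] [-0.09   0.113  0.304]
```

Call:
step_arm --steps '[[[0, 0, 0], [0, 0, 0]], [[0, 0, 0], [0, 0, 0]], [[0, 0, 0], [0, 0, 0]], [[0, 0, 0], [0, 0, 0]], [[0, 0, 0], [0, 0, 0]], [[0, 0, -3], [0, 0, 0]], [[0, 0, -4], [0, 0, 0]], [[0, 0, -4], [0, 0, 0]], [[0, 0, -2.5], [0, 0, 0]], [[0, 0, 0], [0, 0, 0]]]' --claw -1

```text
clock: 38.33
tool_pos: [0.3625, -0.3133, 0.164]
eef_rot: [0.073, 0.997, -0.0, 0.002]
contact_force: [0.4, -0.9, -1.2]
opening: 0.54
finger_force: 49.9
```

```bash
python3 d.py .5785 -.101 .16 181.8
```

```text
t 38.33 pos [ 0.363 -0.313  0.164] yaw 171.7 q1 1.22 q7 0.96 open 0.54
shift cm [-18.287  24.142   0.469] turn deg [ -0.041   0.24  -10.138] | shift if turned first [-22.253  20.546   0.4  ]
```

Call:
step_arm --steps '[[[-3.0, 4.0, 0], [0, 0, 0]], [[-3.0, 4.0, 0], [0, 0, 0]], [[-3.0, 4.0, 0], [0, 0, 0]], [[-3.0, 4.0, 0], [0, 0, 0]], [[-3.2, 4.1, 0.2], [0, 0, 0]], [[-3.1, 4.1, 0.2], [0, 0, 0]], [[0, 0, 0], [0, 0, -5]], [[0, 0, 0], [0, 0, -5.1]], [[0, 0, 0], [0, 0, 0]]]'

```text
clock: 39.45
tool_pos: [0.5771, -0.1001, 0.1575]
eef_rot: [-0.015, 1.0, 0.0, -0.001]
contact_force: [-0.2, -0.1, -1.4]
opening: 0.535
finger_force: 49.9
```

```bash
python3 d.py .5785 -.101 .0895 181.8; python3 -c "
from d import *
print(sensors.get_state()['finger_force'])"
```

```text
t 39.45 pos [ 0.577 -0.1    0.157] yaw -178.3 q1 0.64 q7 0.81 open 0.535
shift cm [-0.141 -0.103  6.795] turn deg [ 0.053 -0.058 -0.054] | shift if turned first [-0.134 -0.097  6.795]
49.9199777841568
```

Call:
step_arm --steps '[[[0.7, -0.1, 0], [0, 0, 0]], [[0, 0, 2.5], [0, 0, 0]], [[0, 0, 2.5], [0, 0, 0]], [[0, 0, 1.6], [0, 0, 0]], [[0, 0, 0], [0, 0, 0]], [[-1.0, 0, 0], [0, 0, 0]], [[-1.0, 0, 0], [0, 0, 0]], [[-1.0, 0, 0], [0, 0, 0]], [[-1.0, 0, 0], [0, 0, 0]], [[0, 0, 0], [0, 0, 0]]]'

```text
clock: 40.7
tool_pos: [0.6121, -0.0996, 0.0935]
eef_rot: [-0.015, 1.0, 0.001, 0.001]
contact_force: [0.3, 0.3, -0.8]
opening: 0.537
finger_force: 49.9
```

Call:
step_arm --steps '[[[-0.3, 0, 0], [0, 0, 0]], [[-0.2, 0, 0], [0, 0, 0]], [[0, 0, 0], [0, 0, 0]]]'

```text
clock: 41.08
tool_pos: [0.6162, -0.0998, 0.0934]
eef_rot: [-0.016, 1.0, 0.0, 0.001]
contact_force: [-0.1, 0.6, -1.5]
opening: 0.541
finger_force: 49.9
```

Call:
step_arm --steps '[[[-0.2, 0, 0], [0, 0, 0]], [[0, 0, 0], [0, 0, 0]]]'

```text
clock: 41.32
tool_pos: [0.6168, -0.0998, 0.0931]
eef_rot: [-0.016, 1.0, 0.0, -0.001]
contact_force: [-5.0, 0.1, 0.9]
opening: 0.54
finger_force: 49.9
```

Call:
step_arm --steps '[[[0.1, 0, 0.3], [0, 0, 0]], [[0, 0, 0.2], [0, 0, 0]], [[-0.2, 0, 0], [0, 0, 0]], [[-0.2, 0, 0], [0, 0, 0]], [[0, 0, 0], [0, 0, 0]]]'

```text
clock: 41.95
tool_pos: [0.6169, -0.0996, 0.0885]
eef_rot: [-0.016, 1.0, -0.0, -0.004]
contact_force: [-15.4, -0.2, 10.5]
opening: 0.538
finger_force: 50.0
```

Call:
step_arm --steps '[[[0, 0, 0], [0, 0, 0]], [[0, 0, 0], [0, 0, 0]], [[0, 0, -2], [0, 0, 0]], [[0, 0, -3], [0, 0, 0]], [[1.5, 0, -4], [0, 0, 0]], [[3, 0, -4], [0, 0, 0]], [[4, 0, -3], [0, 0, 0]], [[5, 0, 0], [0, 0, 0]], [[4, 0, 0], [0, 0, 0]], [[0, 0, 0], [0, 0, 0]]]' --claw 0.25

```text
clock: 43.2
tool_pos: [0.4438, -0.1057, 0.2493]
eef_rot: [-0.016, 1.0, -0.001, 0.001]
contact_force: [0.5, 0.3, 0.3]
opening: 0.626
finger_force: 0.0
```

Run:
```python
from d import *; from fit import box
delta((.6855,-.0175,.2),91.8)
sd=snap('side'); sc=snap('scene')
out=[]
for s,(r0,r1,c0,c1) in((sd,(130,270,120,290)),(sc,(165,305,240,410))):
    o=cv2.resize(s['img'][r0:r1,c0:c1,::-1],None,fx=2.3,fy=2.3,interpolation=cv2.INTER_CUBIC)
    for ym in (.115,.0445,-.0805):
        x,y=.636+.015-.031*ym,-.019+.031*.015+ym
        for v in proj(s,box(x,y,.031,.12,.048,.026,.06)): 
            a=(v-[c0,r0]+.5)*2.3; cv2.circle(o,tuple(int(t) for t in a),2,(0,0,255),-1)
    out.append(o)
cv2.imwrite('pics/s8.png',np.hstack(out))
```

```text
t 43.2 pos [ 0.444 -0.106  0.249] yaw -178.1 q1 0.84 q7 0.79 open 0.626
shift cm [-24.434   8.032   4.947] turn deg [-0.02   0.157 90.074] | shift if turned first [ 8.054 24.431  4.926]
```

View pics/s8.png

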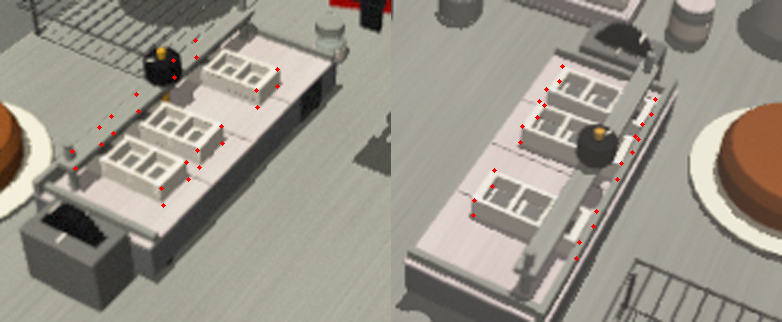

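All three moulds lie square under the bar, with their front ends on the predicted corners (side crop (145,165), (180,130), (240,75)), and each one reached the back stop. Measuring the knob next.

```bash
python3 - <<'E'
from d import *; from fit import *
def cyl(x,y): 
    a=np.linspace(0,2*np.pi,40); return np.vstack([np.c_[x+.021*np.cos(a),y+.021*np.sin(a),0*a+z] for z in (.1077,.1357)])
V=[];M=[]
for n in('scene','side'):
    s=snap(n); u=proj(s,[[.686,-.0175,.1217]])[0]; m=(s['img'].max(2)<75).astype(np.uint8)
    # keep only the neighbourhood
    q=np.zeros_like(m); x0,y0=int(u[0]),int(u[1]); q[y0-16:y0+17,x0-16:x0+17]=m[y0-16:y0+17,x0-16:x0+17]
    k,l,st,c=cv2.connectedComponentsWithStats(cv2.morphologyEx(q,cv2.MORPH_OPEN,np.ones((3,3)))); i=1+np.argmax(st[1:,4]); print(n,u,c[i],st[i])
    V.append(s);M.append(hullmask(cv2.convexHull(np.argwhere(l==i)[:,::-1].astype(np.float32))[:,0]))
for vs,ms in ((V,M),(V[:1],M[:1]),(V[1:],M[1:])):
    f=lambda p:-sum((hullmask(proj(s,cyl(*p)))&m).sum()/(hullmask(proj(s,cyl(*p)))|m).sum() for s,m in zip(vs,ms))
    o=minimize(f,[.686,-.0175],method='Nelder-Mead',options=dict(initial_simplex=[[.686,-.0175],[.692,-.0175],[.686,-.01]],xatol=2e-4)); print(o.x,o.fun)
E
python3 d.py .6 -.02 .2 0
```

```text
scene [329.531 227.874] [328.731 229.445] [321 220  18  18 227]
side [189.526 158.684] [191.214 160.24 ] [183 151  16  18 196]
[ 0.684 -0.017] -1.5762227736421286
[ 0.688 -0.022] -0.7962962962962963
[ 0.682 -0.017] -0.8125
t 43.4 pos [ 0.448 -0.105  0.249] yaw -178.3 q1 0.83 q7 0.79 open 0.624
shift cm [-15.463   8.006   4.963] turn deg [  -0.391    0.135 -178.251] | shift if turned first [15.233 -8.482  4.883]
```

Call:
step_arm --steps '[[[-4.0, 1.5, 0], [0, 0, 0]], [[-4.0, 1.5, 0], [0, 0, 0]], [[-4.0, 1.5, 0], [0, 0, 0]], [[-4.0, 1.5, 0.5], [0, 0, 0]], [[-4.0, 1.0, 2], [0, 0, 0]], [[-3.6, 1.0, 2], [0, 0, 0]], [[0, 0, 0], [0, 0, -9]], [[0, 0, 0], [0, 0, -9]], [[0, 0, 0], [0, 0, -9]], [[0, 0, 0], [0, 0, -9]], [[0, 0, 0], [0, 0, 0]]]' --claw 0.6

```text
clock: 44.78
tool_pos: [0.6801, -0.0174, 0.2031]
eef_rot: [-0.323, 0.947, 0.001, 0.001]
contact_force: [0.5, 0.1, 0.5]
opening: 0.799
finger_force: 0.0
```

```bash
python3 d.py .685 -.018 .128 268; python3 -c "
from h import *
print(sensors.get_state()['q'])"
```

```text
t 44.77 pos [ 0.68  -0.017  0.203] yaw -142.4 q1 0.46 q7 1.46 open 0.799
shift cm [-0.329 -0.354  7.51 ] turn deg [ -0.02    0.159 -50.355] | shift if turned first [ 0.045 -0.49   7.509]
[ 0.45800949  1.06414992 -1.17250887  1.40904902  0.98546431  1.30869353
  1.45982411]
```

Call:
step_arm --steps '[[[-0.3, -0.35, 0], [0, 0, -10]], [[0, 0, 0], [0, 0, -10]], [[0, 0, 0], [0, 0, -10]], [[0, 0, 0], [0, 0, -10]], [[0, 0, 0], [0, 0, -10]], [[0, 0, 0], [0, 0, 0]], [[0, 0, 2.5], [0, 0, 0]], [[0, 0, 2.5], [0, 0, 0]], [[0, 0, 2], [0, 0, 0]], [[0, 0, 0.3], [0, 0, 0]], [[0, 0, 0], [0, 0, 0]]]'

```text
clock: 46.15
tool_pos: [0.6841, -0.0184, 0.1306]
eef_rot: [-0.693, 0.721, -0.0, 0.001]
contact_force: [-0.8, -1.0, 0.6]
opening: 0.801
finger_force: 0.0
```

```bash
python3 d.py .685 -.018 .128 268
python3 - <<'E'
from d import *
s=snap('wrist'); sd=snap('side'); sc=snap('scene')
a=cv2.resize(sd['img'][120:220,140:260,::-1],(384,320)); b=cv2.resize(sc['img'][180:280,270:390,::-1],(384,320))
cv2.imwrite('pics/k9.png',np.hstack([a,b]))
E
```

```text
t 46.15 pos [ 0.684 -0.018  0.131] yaw -92.2 q1 0.48 q7 2.25 open 0.801
shift cm [-0.047 -0.084  0.257] turn deg [-0.099  0.094 -0.232] | shift if turned first [-0.047 -0.084  0.257]
```

Call:
step_arm --steps '[[[0, 0, 0], [0, 0, 0]], [[0, 0, 0], [0, 0, 0]], [[0, 0, 0], [0, 0, 0]], [[0, 0, 0], [0, 0, 0]], [[0, 0, 0], [0, 0, 0]]]' --claw -1 --grip_force 25

```text
clock: 46.92
tool_pos: [0.6842, -0.0188, 0.1308]
eef_rot: [-0.693, 0.721, -0.0, 0.001]
contact_force: [-0.1, -0.4, 0.5]
opening: 0.47
finger_force: 25.0
```

Call:
step_arm --steps '[[[0, 0, 0.01], [0, 0, 10]], [[0, 0, 0.01], [0, 0, 10]], [[0, 0, 0.01], [0, 0, 10]], [[0, 0, 0.01], [0, 0, 10]], [[0, 0, 0.01], [0, 0, 10]], [[0, 0, 0.01], [0, 0, 10]], [[0, 0, 0.01], [0, 0, 10]], [[0, 0, 0.01], [0, 0, 10]], [[0, 0, 0.01], [0, 0, 10]], [[0, 0, 0.02], [0, 0, 10]], [[0, 0, 0.02], [0, 0, 10]], [[0, 0, 0.02], [0, 0, 10]]]'

```text
clock: 48.42
tool_pos: [0.6829, -0.0163, 0.1294]
eef_rot: [0.279, 0.96, 0.002, -0.001]
contact_force: [-3.7, 2.5, 2.3]
opening: 0.467
finger_force: 25.0
```

```bash
python3 -c "
from d import *
delta((.685,-.018,.1285),148); s=sensors.get_state(); print(s['q'],s['contact_force'],s['moment'])"
```

```text
t 48.42 pos [ 0.683 -0.016  0.129] yaw 147.6 q1 0.39 q7 0.26 open 0.467
shift cm [-0.271 -0.035  0.09 ] turn deg [ 0.197 -0.133 -0.409] | shift if turned first [-0.271 -0.036  0.091]
[ 0.392  1.083 -0.955  1.45   0.936  1.101  0.262] [-3.67   2.537  2.333] [0.586 0.512 0.056]
```

Call:
step_arm --steps '[[[0, 0, 0.01], [0, 0, 10]], [[0, 0, 0.01], [0, 0, 10]], [[0, 0, 0.01], [0, 0, 10]], [[0, 0, 0.01], [0, 0, 10]], [[0, 0, 0.01], [0, 0, 10]], [[0, 0, 0.01], [0, 0, 10]], [[0, 0, 0.01], [0, 0, 10]], [[0, 0, 0.01], [0, 0, 10]], [[0, 0, 0.01], [0, 0, 10]], [[0, 0, 0.02], [0, 0, 10]], [[0, 0, 0.02], [0, 0, 10]], [[0, 0, 0], [0, 0, 10]]]'

```text
clock: 49.92
tool_pos: [0.6857, -0.0164, 0.1282]
eef_rot: [0.971, 0.238, 0.003, -0.002]
contact_force: [3.4, 1.8, -3.1]
opening: 0.468
finger_force: 25.0
```

```bash
python3 -c "
from d import *
delta((.685,-.018,.128),28); s=sensors.get_state(); print(s['q'],s['contact_force'],s['moment'])"
```

```text
t 49.92 pos [ 0.686 -0.016  0.128] yaw 27.5 q1 0.2 q7 -1.56 open 0.468
shift cm [-0.132  0.11   0.016] turn deg [-0.075 -0.415 -0.453] | shift if turned first [-0.133  0.109  0.017]
[ 0.204  0.96  -0.499  1.459  0.541  0.855 -1.561] [ 3.362  1.799 -3.117] [ 0.474 -0.802  0.081]
```

Call:
step_arm --steps '[[[0, 0, 0.01], [0, 0, 10]], [[0, 0, 0.01], [0, 0, 10]], [[0, 0, 0.01], [0, 0, 10]], [[0, 0, 0.01], [0, 0, 10]], [[0, 0, 0], [0, 0, 10]], [[0, 0, 0], [0, 0, 0]]]'

```text
clock: 50.68
tool_pos: [0.6857, -0.0178, 0.1276]
eef_rot: [0.981, -0.192, 0.003, -0.001]
contact_force: [5.3, 0.9, -3.0]
opening: 0.468
finger_force: 25.0
```

```bash
python3 -c "
from d import *
delta((.685,-.018,.128),268); s=sensors.get_state(); print(s['q'],s['contact_force'],s['moment'])"
```

```text
t 50.67 pos [ 0.686 -0.018  0.128] yaw -22.1 q1 0.1 q7 -2.25 open 0.468
shift cm [-0.055  0.049 -0.039] turn deg [-0.344 -0.093 69.916] | shift if turned first [ 0.027  0.069 -0.039]
[ 0.096  0.93  -0.273  1.465  0.31   0.783 -2.248] [ 5.26   0.929 -2.967] [ 0.24  -1.075 -0.008]
```

Call:
step_arm --steps '[[[0, 0, 0], [0, 0, 0]], [[0, 0, 0], [0, 0, 0]], [[0, 0, 0], [0, 0, -10]], [[0, 0, 0], [0, 0, -10]], [[0, 0, 0], [0, 0, -10]], [[0, 0, 0], [0, 0, -10]], [[0, 0, 0], [0, 0, -10]], [[0, 0, 0], [0, 0, -10]], [[0, 0, 0], [0, 0, -10]], [[0, 0, 0], [0, 0, -10]], [[0, 0, 0], [0, 0, -10]], [[0, 0, 0], [0, 0, -10]]]' --claw 0.4

```text
clock: 52.18
tool_pos: [0.6835, -0.0193, 0.1273]
eef_rot: [0.776, 0.63, 0.0, 0.0]
contact_force: [-0.5, -0.2, -0.5]
opening: 0.701
finger_force: 0.0
```

Call:
step_arm --steps '[[[0, 0, 0], [0, 0, -10]], [[0, 0, 0], [0, 0, -10]], [[0, 0, 0], [0, 0, -10]], [[0, 0, 0], [0, 0, -10]], [[0, 0, 0], [0, 0, -10]], [[0, 0, 0], [0, 0, -10]], [[0, 0, 0], [0, 0, -10]], [[0, 0, 0], [0, 0, -10]], [[0, 0, 0], [0, 0, -10]], [[0, 0, 0], [0, 0, -10]], [[0, 0, 0], [0, 0, -10]], [[0, 0, 0], [0, 0, -10]]]'

```text
clock: 53.68
tool_pos: [0.6837, -0.0194, 0.1273]
eef_rot: [-0.158, 0.987, -0.0, 0.0]
contact_force: [0.4, -0.7, 0.3]
opening: 0.697
finger_force: 0.0
```

```bash
python3 -c "
from d import *
delta((.6845,-.018,.127),268); s=sensors.get_state(); print(s['q'],s['contact_force'],s['moment'])"
```

```text
t 53.67 pos [ 0.684 -0.019  0.127] yaw -161.8 q1 0.44 q7 1.08 open 0.697
shift cm [-0.124  0.112  0.027] turn deg [ -0.057   0.029 -69.839] | shift if turned first [-0.148 -0.078  0.027]
[ 0.445  1.151 -1.115  1.446  1.066  1.214  1.078] [ 0.444 -0.718  0.304] [ 0.088 -0.13   0.057]
```

Call:
step_arm --steps '[[[0, 0, 0], [0, 0, -10]], [[0, 0, 0], [0, 0, -10]], [[0, 0, 0], [0, 0, -10]], [[0, 0, 0], [0, 0, -10]], [[0, 0, 0], [0, 0, -10]], [[0, 0, 0], [0, 0, -10]], [[0, 0, 0], [0, 0, -10]], [[0, 0, 0], [0, 0, -10]], [[-0.1, 0, 0.2], [0, 0, 0]], [[0, 0, 0], [0, 0, 0]]]'

```text
clock: 54.92
tool_pos: [0.6837, -0.018, 0.1251]
eef_rot: [0.753, -0.658, 0.0, -0.001]
contact_force: [0.0, -0.2, -0.1]
opening: 0.706
finger_force: 0.0
```

Call:
step_arm --steps '[[[0, 0, 0], [0, 0, 0]], [[0, 0, 0], [0, 0, 0]], [[0, 0, 0], [0, 0, 0]], [[0, 0, 0], [0, 0, 0]], [[0, 0, 0.01], [0, 0, 10]], [[0, 0, 0.01], [0, 0, 10]], [[0, 0, 0.01], [0, 0, 10]], [[0, 0, 0.01], [0, 0, 10]], [[0, 0, 0.01], [0, 0, 10]], [[0, 0, 0.01], [0, 0, 10]], [[0, 0, 0.01], [0, 0, 10]], [[0, 0, 0.01], [0, 0, 10]]]' --claw -1

```text
clock: 56.42
tool_pos: [0.6836, -0.0173, 0.1247]
eef_rot: [-0.152, 0.988, 0.001, 0.001]
contact_force: [0.0, 1.1, -1.3]
opening: 0.469
finger_force: 25.0
```

Call:
step_arm --steps '[[[0, 0, 0.01], [0, 0, 10]], [[0, 0, 0.01], [0, 0, 10]], [[0, 0, 0.01], [0, 0, 10]], [[0, 0, 0.01], [0, 0, 10]], [[0, 0, 0.01], [0, 0, 10]], [[0, 0, 0.01], [0, 0, 10]], [[0, 0, 0.01], [0, 0, 10]], [[0, 0, 0.02], [0, 0, 10]], [[0, 0, 0.01], [0, 0, 10]], [[0, 0, 0.01], [0, 0, 10]], [[0, 0, 0.01], [0, 0, 10]], [[0, 0, 0.02], [0, 0, 10]]]'

```text
clock: 57.92
tool_pos: [0.6844, -0.0164, 0.1234]
eef_rot: [0.78, 0.626, 0.002, -0.0]
contact_force: [2.6, 1.5, -1.5]
opening: 0.472
finger_force: 25.0
```

```bash
python3 -c "
from d import *
delta((.685,-.018,.122),268); s=sensors.get_state(); print(s['q'],s['contact_force'],s['moment'])"
```

```text
t 57.92 pos [ 0.684 -0.016  0.123] yaw 77.5 q1 0.31 q7 -0.86 open 0.472
shift cm [-0.139  0.091  0.138] turn deg [ -0.287  -0.232 169.5  ] | shift if turned first [ 0.153 -0.064  0.138]
[ 0.312  1.023 -0.745  1.456  0.776  0.968 -0.859] [ 2.649  1.516 -1.453] [ 0.261 -0.463  0.071]
```

Call:
step_arm --steps '[[[0, 0, 0.01], [0, 0, 10]], [[0, 0, 0.01], [0, 0, 10]], [[0, 0, 0.01], [0, 0, 10]], [[0, 0, 0.01], [0, 0, 10]], [[0, 0, 0.01], [0, 0, 10]], [[0, 0, 0.01], [0, 0, 10]], [[0, 0, 0.01], [0, 0, 10]], [[0, 0, 0.02], [0, 0, 10]], [[0, 0, 0.01], [0, 0, 10]], [[0, 0, 0.01], [0, 0, 10]], [[0, 0, 0.01], [0, 0, 10]], [[0, 0, 0], [0, 0, 0]]]'

```text
clock: 59.42
tool_pos: [0.6847, -0.0175, 0.1221]
eef_rot: [0.961, -0.277, 0.002, -0.001]
contact_force: [3.5, -0.2, -1.7]
opening: 0.467
finger_force: 25.0
```

Call:
step_arm --steps '[[[0, 0, 0], [0, 0, 0]], [[0, 0, 0], [0, 0, 0]], [[0, 0, 0], [0, 0, -10]], [[0, 0, 0], [0, 0, -10]], [[0, 0, 0], [0, 0, -10]], [[0, 0, 0], [0, 0, -10]], [[0, 0, 0], [0, 0, -10]], [[0, 0, 0], [0, 0, -10]], [[0, 0, 0], [0, 0, -10]], [[0, 0, 0], [0, 0, -10]], [[0, 0, 0], [0, 0, -10]], [[0, 0, 0], [0, 0, -10]]]' --claw 0.4

```text
clock: 60.92
tool_pos: [0.6835, -0.018, 0.122]
eef_rot: [0.828, 0.56, 0.001, -0.0]
contact_force: [-0.6, -0.5, -0.0]
opening: 0.698
finger_force: 0.0
```

Call:
step_arm --steps '[[[0, 0, 0], [0, 0, -10]], [[0, 0, 0], [0, 0, -10]], [[0, 0, 0], [0, 0, -10]], [[0, 0, 0], [0, 0, -10]], [[0, 0, 0], [0, 0, -10]], [[0, 0, 0], [0, 0, -10]], [[0, 0, 0], [0, 0, -10]], [[0, 0, 0], [0, 0, -10]], [[0, 0, 0], [0, 0, -10]], [[0, 0, 0], [0, 0, -10]], [[0, 0, 0], [0, 0, -10]], [[0, 0, 0], [0, 0, -10]]]'

```text
clock: 62.42
tool_pos: [0.6837, -0.0183, 0.122]
eef_rot: [-0.071, 0.997, 0.0, 0.001]
contact_force: [-0.6, 0.8, -1.1]
opening: 0.698
finger_force: 0.0
```

```bash
python3 -c "
from d import *
delta((.685,-.018,.121),278); s=sensors.get_state(); print(s['q'],s['contact_force'],s['moment'])"
```

```text
t 62.42 pos [ 0.684 -0.018  0.122] yaw -171.8 q1 0.44 q7 0.9 open 0.698
shift cm [-0.136  0.006  0.097] turn deg [ -0.052   0.061 -89.844] | shift if turned first [-0.007 -0.136  0.097]
[ 0.443  1.158 -1.113  1.449  1.073  1.209  0.897] [-0.638  0.839 -1.054] [ 0.046 -0.176  0.012]
```

Call:
step_arm --steps '[[[0, 0, 0], [0, 0, -10]], [[0, 0, 0], [0, 0, -10]], [[0, 0, 0], [0, 0, -10]], [[0, 0, 0], [0, 0, -10]], [[0, 0, 0], [0, 0, -10]], [[0, 0, 0], [0, 0, -10]], [[0, 0, 0], [0, 0, -10]], [[0, 0, 0], [0, 0, -10]], [[0, 0, 0], [0, 0, -10]], [[0, -0.1, 0.1], [0, 0, 0]], [[0, 0, 0], [0, 0, 0]]]'

```text
clock: 63.8
tool_pos: [0.6849, -0.0178, 0.1209]
eef_rot: [0.753, -0.659, 0.0, -0.001]
contact_force: [0.0, 0.0, 0.7]
opening: 0.701
finger_force: 0.0
```

Call:
step_arm --steps '[[[0, 0, 0], [0, 0, 0]], [[0, 0, 0], [0, 0, 0]], [[0, 0, 0], [0, 0, 0]], [[0, 0, 0], [0, 0, 0]], [[0, 0, 0.01], [0, 0, 10]], [[0, 0, 0.01], [0, 0, 10]], [[0, 0, 0.01], [0, 0, 10]], [[0, 0, 0.01], [0, 0, 10]], [[0, 0, 0.01], [0, 0, 10]], [[0, 0, 0.01], [0, 0, 10]], [[0, 0, 0.01], [0, 0, 10]], [[0, 0, 0.01], [0, 0, 10]]]' --claw -1

```text
clock: 65.3
tool_pos: [0.6838, -0.0172, 0.1202]
eef_rot: [-0.152, 0.988, 0.0, -0.0]
contact_force: [-5.6, -0.4, 1.4]
opening: 0.467
finger_force: 25.0
```

Call:
step_arm --steps '[[[0, 0, 0.01], [0, 0, 10]], [[0, 0, 0.01], [0, 0, 10]], [[0, 0, 0.01], [0, 0, 10]], [[0, 0, 0.01], [0, 0, 10]], [[0, 0, 0.01], [0, 0, 10]], [[0, 0, 0.01], [0, 0, 10]], [[0, 0, 0.01], [0, 0, 10]], [[0, 0, 0.02], [0, 0, 10]], [[0, 0, 0.01], [0, 0, 10]], [[0, 0, 0.01], [0, 0, 10]], [[0, 0, 0.01], [0, 0, 10]], [[0, 0, 0.02], [0, 0, 10]]]'

```text
clock: 66.8
tool_pos: [0.6842, -0.0179, 0.1192]
eef_rot: [0.779, 0.627, 0.0, 0.001]
contact_force: [-5.4, -1.8, 4.8]
opening: 0.469
finger_force: 25.0
```

Call:
step_arm --steps '[[[0, 0, 0.01], [0, 0, 10]], [[0, 0, 0.01], [0, 0, 10]], [[0, 0, 0.01], [0, 0, 10]], [[0, 0, 0.01], [0, 0, 10]], [[0, 0, 0.01], [0, 0, 10]], [[0, 0, 0.01], [0, 0, 10]], [[0, 0, 0.01], [0, 0, 10]], [[0, 0, 0], [0, 0, 0]]]'

```text
clock: 67.8
tool_pos: [0.686, -0.0168, 0.119]
eef_rot: [0.998, 0.07, 0.002, -0.0]
contact_force: [1.5, 0.3, 3.8]
opening: 0.473
finger_force: 25.0
```

```bash
python3 -c "
from d import *
delta((.685,-.018,.121),278); s=sensors.get_state(); print(s['q'],s['contact_force'],s['moment'])"
```

```text
t 67.8 pos [ 0.686 -0.017  0.119] yaw 8.0 q1 0.21 q7 -1.92 open 0.473
shift cm [-0.118  0.101 -0.205] turn deg [-0.234 -0.201 89.971] | shift if turned first [ 0.101  0.119 -0.205]
[ 0.206  0.974 -0.505  1.46   0.562  0.849 -1.919] [1.458 0.33  3.787] [ 0.045 -0.144  0.198]
```

Call:
step_arm --steps '[[[0, 0, 0.01], [0, 0, 10]], [[0, 0, 0.01], [0, 0, 10]], [[0, 0, 0], [0, 0, 0]]]' --grip_force 35

```text
clock: 68.18
tool_pos: [0.6858, -0.0174, 0.1188]
eef_rot: [0.995, -0.104, 0.002, -0.0]
contact_force: [0.6, -0.8, 5.3]
opening: 0.466
finger_force: 35.0
```

```bash
python3 -c "
from d import *
delta((.685,-.018,.121),278); s=sensors.get_state(); print(s['q'],s['contact_force'],s['moment'])"
```

```text
t 68.17 pos [ 0.686 -0.017  0.119] yaw -11.9 q1 0.17 q7 -2.2 open 0.466
shift cm [-0.069  0.072 -0.22 ] turn deg [-0.203 -0.144 70.062] | shift if turned first [ 0.044  0.09  -0.22 ]
[ 0.166  0.96  -0.418  1.463  0.474  0.816 -2.2  ] [ 0.6   -0.759  5.331] [-0.146 -0.06   0.313]
```

Call:
step_arm --steps '[[[0, 0, 0], [0, 0, 8]], [[0, 0, 0], [0, 0, 8]], [[0, 0, 0], [0, 0, 0]]]'

```text
clock: 68.55
tool_pos: [0.6858, -0.0179, 0.1187]
eef_rot: [0.971, -0.241, 0.002, -0.001]
contact_force: [-0.1, -0.9, 6.1]
opening: 0.467
finger_force: 35.0
```

```bash
python3 -c "
from d import *
delta((.685,-.018,.121),278); s=sensors.get_state(); print(s['q'],s['contact_force'],s['moment'])"
```

```text
t 68.55 pos [ 0.686 -0.018  0.119] yaw -27.8 q1 0.13 q7 -2.42 open 0.467
shift cm [-0.067  0.05  -0.233] turn deg [-0.193 -0.131 54.154] | shift if turned first [ 0.001  0.084 -0.232]
[ 0.131  0.951 -0.346  1.465  0.399  0.792 -2.419] [-0.142 -0.878  6.083] [-0.214 -0.127  0.632]
```

Call:
step_arm --steps '[[[0, 0, 0], [0, 0, 0]], [[0, 0, 0], [0, 0, 0]], [[0, 0, -0.05], [0, 0, -10]], [[0, 0, 0], [0, 0, -10]], [[0, 0, 0], [0, 0, -10]], [[0, 0, 0], [0, 0, -10]], [[0, 0, 0], [0, 0, -10]], [[0, 0, 0], [0, 0, -10]], [[0, 0, 0], [0, 0, 0]]]' --claw 0.4

```text
clock: 69.68
tool_pos: [0.6845, -0.0178, 0.1177]
eef_rot: [0.962, 0.273, 0.001, -0.001]
contact_force: [-0.5, -0.6, 0.6]
opening: 0.696
finger_force: 0.0
```

Call:
step_arm --steps '[[[0, 0, 0], [0, 0, 0]], [[0, 0, 0], [0, 0, 0]], [[0, 0, 0], [0, 0, 0]], [[0, 0, 0], [0, 0, 0]], [[0, 0, 0], [0, 0, 8]], [[0, 0, 0], [0, 0, 0]]]' --claw -1 --grip_force 50

```text
clock: 70.42
tool_pos: [0.6843, -0.0171, 0.1185]
eef_rot: [0.978, 0.208, 0.0, 0.0]
contact_force: [-3.3, 0.4, 2.4]
opening: 0.469
finger_force: 50.0
```

```bash
python3 -c "
from d import *
delta((.685,-.018,.121),278); s=sensors.get_state(); print(s['q'],s['contact_force'],s['moment'])"
```

```text
t 70.42 pos [ 0.684 -0.017  0.118] yaw 24.0 q1 0.24 q7 -1.69 open 0.469
shift cm [ 0.032  0.108 -0.255] turn deg [ -0.025  -0.035 106.013] | shift if turned first [ 0.095 -0.061 -0.255]
[ 0.24   0.989 -0.58   1.46   0.634  0.884 -1.692] [-3.256  0.444  2.433] [0.17  0.61  0.813]
```

Call:
step_arm --steps '[[[0, 0, 0], [0, 0, 8]], [[0, 0, 0], [0, 0, 0]]]'

```text
clock: 70.68
tool_pos: [0.6849, -0.017, 0.1186]
eef_rot: [0.99, 0.139, 0.001, -0.0]
contact_force: [-1.7, 1.5, 0.9]
opening: 0.464
finger_force: 50.0
```

```bash
python3 -c "
from d import *
delta((.685,-.018,.121),278); s=sensors.get_state(); print(s['q'],s['contact_force'],s['moment'])"
```

```text
t 70.67 pos [ 0.685 -0.017  0.119] yaw 16.0 q1 0.23 q7 -1.81 open 0.464
shift cm [-0.019  0.103 -0.245] turn deg [-0.124 -0.067 98.036] | shift if turned first [ 0.105  0.005 -0.245]
[ 0.225  0.982 -0.546  1.46   0.601  0.868 -1.808] [-1.699  1.523  0.944] [0.306 0.325 0.712]
```

Call:
step_arm --steps '[[[0, 0, 0], [0, 0, 0]], [[0, 0, 0], [0, 0, 0]], [[0, 0, -2], [0, 0, 0]], [[0, 0, -3], [0, 0, 0]], [[0, 0, -3], [0, 0, 0]], [[0, 0, 0], [0, 0, -9.5]], [[0, 0, 0], [0, 0, -9.5]], [[0, 0, 0], [0, 0, -9.5]], [[0, 0, 0], [0, 0, -9.5]], [[0, 0, 0], [0, 0, -9.5]], [[0, 0, 0], [0, 0, -9.5]], [[0, 0, 0], [0, 0, -9.5]]]' --claw 0.4

```text
clock: 72.18
tool_pos: [0.6854, -0.0181, 0.2001]
eef_rot: [0.752, 0.66, 0.002, 0.001]
contact_force: [-0.2, -0.3, -0.5]
opening: 0.697
finger_force: 0.0
```

```bash
python3 d.py .638 .209 .16 91.8
```

```text
t 72.17 pos [ 0.685 -0.018  0.2  ] yaw 82.5 q1 0.36 q7 -0.75 open 0.697
shift cm [21.899 -7.659  4.006] turn deg [ 0.21  -0.048 -9.25 ] | shift if turned first [22.847 -4.025  4.009]
```

Call:
step_arm --steps '[[[0, 0, 0], [0, 0, -9.2]], [[2.5, -1, 0], [0, 0, 0]], [[2.5, -1, 0], [0, 0, 0]], [[2.5, -1, 0], [0, 0, 0]], [[2.5, -1, 0], [0, 0, 0]], [[2.5, 0, 0], [0, 0, 0]], [[0, 0, 0], [0, 0, 0]], [[0, 0, 0], [0, 0, 0]]]' --claw -1

```text
clock: 73.18
tool_pos: [0.6423, 0.1046, 0.199]
eef_rot: [0.699, 0.716, 0.001, 0.001]
contact_force: [-0.0, -1.0, 0.2]
opening: 0.002
finger_force: 0.0
```

Run:
```python
from d import *; from fit import *
for n in('scene','side'):
    s=snap(n); u=proj(s,[[.685,-.0175,.1217]])[0]; m=(s['img'].max(2)<75).astype(np.uint8)
    q=np.zeros_like(m); x0,y0=int(u[0]),int(u[1])+3; q[y0-16:y0+17,x0-16:x0+17]=m[y0-16:y0+17,x0-16:x0+17]
    k,l,st,c=cv2.connectedComponentsWithStats(cv2.morphologyEx(q,cv2.MORPH_OPEN,np.ones((3,3)))); i=1+np.argmax(st[1:,4]); print(n,c[i],st[i],'expected shift for 10mm',proj(s,[[.685,-.0175,.1117]])[0]-u)
delta((.638,.209,.16),91.8)
s=snap('wrist'); print('wheel top px',proj(s,[[.629,.209,.102],[.629-.034,.209,.075],[.629+.034,.209,.075]]))
cv2.imwrite('pics/w10.png',s['img'][:,:,::-1])
u=proj(s,[[.629,.209,.09]])[0]; m=(s['img'].max(2)<45).astype(np.uint8); m[int(s['cy']+15):]=0
k,l,st,c=cv2.connectedComponentsWithStats(m)
for i in range(1,k):
    if st[i,4]>150: print(c[i],st[i],toplane(s,c[i],.085))
```

```text
scene [327.18  231.871] [320 222  17  19 217] expected shift for 10mm [-0.536  2.766]
side [191.425 154.907] [175 145  31  25 508] expected shift for 10mm [0.289 2.982]
t 73.28 pos [0.642 0.104 0.199] yaw 91.3 q1 0.2 q7 -0.85 open 0.009
shift cm [10.486 -0.178  3.848] turn deg [ 0.124  0.032 -0.463] | shift if turned first [10.485 -0.085  3.855]
wheel top px [[238.696  68.172]
 [201.296  72.523]
 [279.323  74.377]]
[242.119  70.724] [ 204   57   83   27 1687] [[0.631 0.21  0.085]]
```

Call:
step_arm --steps '[[[2.5, 0, 0], [0, 0, 0]], [[2.7, 0, 0], [0, 0, 0]], [[2.7, 0, 1], [0, 0, 0]], [[2.6, 0.2, 2], [0, 0, 0]], [[0, 0, 2], [0, 0, 0]], [[0, 0, 2], [0, 0, 0]], [[0, 0, 0.3], [0, 0, 0]], [[0, 0, 0], [0, 0, 0]]]'

```text
clock: 74.32
tool_pos: [0.6414, 0.2102, 0.1255]
eef_rot: [0.698, 0.716, 0.001, 0.0]
contact_force: [-0.3, -0.1, 0.9]
opening: 0.001
finger_force: 0.0
```

```bash
python3 d.py .644 .209 .121 91.8
```

```text
t 74.33 pos [0.641 0.21  0.125] yaw 91.4 q1 0.01 q7 -1.02 open 0.001
shift cm [-0.129  0.261  0.449] turn deg [ 0.101 -0.029 -0.402] | shift if turned first [-0.13   0.261  0.449]
```

Call:
step_arm --steps '[[[0, 0.3, 0.3], [0, 0, 0]], [[0, 0, 0.1], [0, 0, 0]], [[0, 0, 0], [0, 0, 0]]]'

```text
clock: 74.7
tool_pos: [0.6441, 0.2114, 0.1218]
eef_rot: [0.698, 0.716, 0.001, 0.0]
contact_force: [-0.3, 0.5, 0.2]
opening: 0.003
finger_force: 0.0
```

Call:
step_arm --steps '[[[0, 0, 0.15], [0, 0, 0]], [[0, 0, 0], [0, 0, 0]]]'

```text
clock: 74.95
tool_pos: [0.6448, 0.2116, 0.1212]
eef_rot: [0.698, 0.716, 0.002, 0.001]
contact_force: [0.2, -0.7, 4.8]
opening: 0.005
finger_force: 2.4
```

Call:
step_arm --steps '[[[0, 0, 0.1], [0, 0, 0]], [[0, 0, 0], [0, 0, 0]]]'

```text
clock: 75.2
tool_pos: [0.6455, 0.2117, 0.121]
eef_rot: [0.698, 0.716, 0.002, 0.001]
contact_force: [0.3, -1.7, 8.6]
opening: 0.004
finger_force: 4.2
```

Call:
step_arm --steps '[[[0, -0.3, 0], [0, 0, 0]], [[0, -0.3, 0], [0, 0, 0]], [[0, -0.3, 0], [0, 0, 0]], [[0, -0.3, 0], [0, 0, 0]], [[0, -0.3, 0], [0, 0, 0]], [[0, -0.3, 0], [0, 0, 0]], [[0, 0, 0], [0, 0, 0]]]'

```text
clock: 76.08
tool_pos: [0.6274, 0.2116, 0.1213]
eef_rot: [0.698, 0.716, 0.003, 0.001]
contact_force: [0.8, -2.3, 10.2]
opening: 0.003
finger_force: 5.1
```

Call:
step_arm --steps '[[[0, 0, -1], [0, 0, 0]], [[0, 0, -2], [0, 0, 0]], [[-2.7, 0, -2], [0, 0, 0]], [[-2.6, 0, -2], [0, 0, 0]], [[-2.6, 0.5, 0], [0, 0, 0]], [[-2.6, 0.5, 0], [0, 0, 0]], [[0, 0, 0], [0, 0, 0]]]'

```text
clock: 76.95
tool_pos: [0.6393, 0.1036, 0.1894]
eef_rot: [0.699, 0.715, 0.001, 0.001]
contact_force: [0.4, -0.3, -0.0]
opening: 0.003
finger_force: 0.0
```

Run:
```python
from d import *
delta((.644,.21,.1225),91.8)
s=snap('wrist'); u=proj(s,[[.632,.21,.102]])[0]; print(u)
b=cv2.imread('pics/w10.png')[30:120,180:310]; x,y=int(u[0]),int(u[1]); a=s['img'][max(0,y-40):y+50,x-60:x+70,::-1]
sd=snap('side')['img'][185:275,115:215,::-1]; sc=snap('scene')['img'][160:220,310:380,::-1]
Z=lambda i:cv2.resize(i,(400,300),interpolation=cv2.INTER_CUBIC)
cv2.imwrite('pics/w11.png',np.vstack([np.hstack([Z(b),Z(a)]),np.hstack([Z(sd),Z(sc)])]))
```

```text
t 76.95 pos [0.639 0.104 0.189] yaw 91.2 q1 0.2 q7 -0.87 open 0.003
shift cm [10.637  0.678  6.687] turn deg [ 0.134  0.037 -0.573] | shift if turned first [10.625  0.8    6.692]
[245.594  63.921]
```

View pics/w11.png

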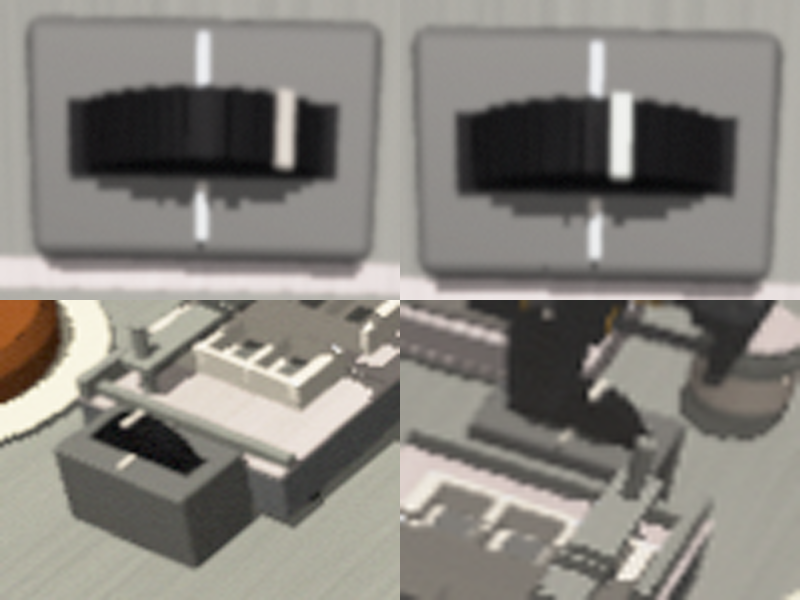

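The bottom-left crop shows the moulds clamped. The wrist crops show the white rib at (285,130) before the stroke and at (621,135) after it, with the index mark at x = 595. About one click is left, and I'm computing it precisely.

Run:
```python
from d import *
from scipy.optimize import brentq
s=snap('wrist')
x0,y0=245-60,max(0,63-40)
mark=np.array([x0+596/3.077, y0+135/3.333]); rib=np.array([x0+621/3.077, y0+135/3.333])
xc=brentq(lambda x:proj(s,[[x,.21,.075]])[0][0]-(x0+595.5/3.077),.6,.66)
f=lambda t:proj(s,[[xc+.034*np.sin(t),.21,.068+.034*np.cos(t)]])[0][0]-rib[0]
print('xc',xc,'theta after',np.degrees(brentq(f,-1,1.2)))
# before, camera at tcp (.642,.104,.199) instead
ds=np.array([.642,.1042,.1985])-np.array(sensors.get_state()['tool_pos']); s2=dict(s); s2['position']=np.array(s['position'])+ds
xc2=brentq(lambda x:proj(s2,[[x,.21,.075]])[0][0]-(180+202.5/3.077),.6,.66)
f=lambda t:proj(s2,[[xc2+.034*np.sin(t),.21,.068+.034*np.cos(t)]])[0][0]-(180+285/3.077)
print('xc2',xc2,'theta before',np.degrees(brentq(f,-1,1.5)) if f(1.5)*f(-1)<0 else (f(-1),f(1.5)))
```

```text
Traceback (most recent call last):
ValueError: f(a) and f(b) must have different signs
```

Run:
```python
from d import *
from scipy.optimize import brentq
s=snap('wrist'); x0=245-60
def th(s,mark,rib):
    xc=brentq(lambda x:proj(s,[[x,.21,.075]])[0][0]-mark,.58,.68)
    f=lambda t:proj(s,[[xc+.034*np.sin(t),.21,.068+.034*np.cos(t)]])[0][0]-rib
    T=np.linspace(-.5,1.3,400); v=np.abs([f(t) for t in T]); return xc,np.degrees(T[np.argmin(v)]),v.min()
print('after',th(s,x0+195.5/3.077,x0+221/3.077))
ds=np.array([.642,.1042,.1985])-np.array(sensors.get_state()['tool_pos']); s2=dict(s); s2['position']=np.array(s['position'])+ds
print('before',th(s2,180+202.5/3.077,180+285/3.077)); delta((.638,.2105,.1225),91.4)
```

```text
after (0.6317960917951383, np.float64(11.157599168337088), np.float64(0.08604106990162563))
before (0.6330482535578742, np.float64(40.62400006077943), np.float64(0.06404195123673162))
t 77.2 pos [0.638 0.108 0.189] yaw 91.6 q1 0.2 q7 -0.87 open 0.006
shift cm [10.206  0.266  6.708] turn deg [ 0.106 -0.128  0.227] | shift if turned first [10.222  0.238  6.685]
```

Call:
step_arm --steps '[[[2.5, 0, 1], [0, 0, 0]], [[2.6, 0, 1], [0, 0, 0]], [[2.6, 0, 1], [0, 0, 0]], [[2.5, 0, 1.5], [0, 0, 0]], [[0, 0, 1.5], [0, 0, 0]], [[0, 0, 0.5], [0, 0, 0]], [[0, 0, 0], [0, 0, 0]]]'

```text
clock: 78.08
tool_pos: [0.6364, 0.2065, 0.1236]
eef_rot: [0.699, 0.716, 0.0, 0.001]
contact_force: [-0.2, 0.1, -0.4]
opening: 0.003
finger_force: 0.0
```

```bash
python3 d.py .636 .211 .1212 91.4
```

```text
t 78.08 pos [0.636 0.207 0.124] yaw 91.4 q1 0.02 q7 -1.03 open 0.003
shift cm [ 0.45  -0.025  0.236] turn deg [ 0.073  0.032 -0.017] | shift if turned first [ 0.45  -0.024  0.237]
```

Call:
step_arm --steps '[[[0.4, 0, 0.2], [0, 0, 0]], [[0, 0, 0.15], [0, 0, 0]], [[0, 0, 0.12], [0, 0, 0]], [[0, 0, 0], [0, 0, 0]]]'

```text
clock: 78.58
tool_pos: [0.637, 0.2127, 0.1214]
eef_rot: [0.698, 0.716, 0.002, 0.001]
contact_force: [-0.9, -2.1, 8.4]
opening: 0.008
finger_force: 4.0
```

Call:
step_arm --steps '[[[0, -0.23, 0], [0, 0, 0]], [[0, -0.23, 0], [0, 0, 0]], [[0, -0.22, 0], [0, 0, 0]], [[0, 0, 0], [0, 0, 0]]]'

```text
clock: 79.08
tool_pos: [0.6305, 0.2126, 0.1214]
eef_rot: [0.698, 0.716, 0.003, 0.001]
contact_force: [-0.0, -1.3, 7.2]
opening: 0.003
finger_force: 3.6
```

Call:
step_arm --steps '[[[0, 0, -1], [0, 0, 0]], [[0, 0, -2], [0, 0, 0]], [[-2.7, 0, -2], [0, 0, 0]], [[-2.6, 0, -2], [0, 0, 0]], [[-2.6, 0, 0], [0, 0, 0]], [[-2.6, 0, 0], [0, 0, 0]], [[0, 0, 0], [0, 0, 0]]]'

```text
clock: 79.95
tool_pos: [0.6324, 0.1044, 0.19]
eef_rot: [0.699, 0.715, 0.001, 0.001]
contact_force: [0.7, 0.1, 0.2]
opening: 0.003
finger_force: 0.0
```

Run:
```python
from d import *
delta((.644,.21,.1225),91.8)
s=snap('wrist'); u=proj(s,[[.632,.21,.102]])[0]; x,y=int(u[0]),int(u[1])
im=s['img']; a=im[max(0,y-40):y+50,x-60:x+70,::-1]
# white columns: rib row vs mark rows
for row in range(max(0,y-34),y+40,4):
    w=np.where(im[row,x-50:x+50].min(1)>150)[0]; print(row,(w+x-50).tolist()[:12])
sd=snap('side')['img'][125:275,110:310,::-1]; sc=snap('scene')['img'][130:280,250:450,::-1]
Z=lambda i:cv2.resize(i,(400,300),interpolation=cv2.INTER_CUBIC)
us=snap('side')['img'][260:384,90:290,::-1]
cv2.imwrite('pics/w12.png',np.vstack([np.hstack([Z(a),Z(us)]),np.hstack([Z(sd),Z(sc)])]))
```

```text
t 79.95 pos [0.632 0.104 0.19 ] yaw 91.2 q1 0.21 q7 -0.88 open 0.003
shift cm [10.541  1.372  6.741] turn deg [ 0.144  0.046 -0.555] | shift if turned first [10.522  1.491  6.746]
31 [204, 205, 206, 207, 208, 209, 210, 211, 212, 213, 214, 215]
35 []
39 [254, 255, 256, 257, 258, 259, 260]
43 [254, 255, 256, 257, 258, 259, 260]
47 [254, 255, 256, 257, 258, 259, 260]
51 [254, 255, 256, 257, 258, 259, 260, 261]
55 [255, 256, 257, 258, 259, 260, 261]
59 [255, 256, 257, 258, 259, 260, 261]
63 [255, 256, 257, 258, 259, 260, 261]
67 [255, 256, 257, 258, 259, 260, 261]
71 [255, 256, 257, 258, 259, 260]
75 [255, 256, 257, 258, 259, 260]
79 []
83 []
87 []
91 [254, 255, 256, 257, 258]
95 [253, 254, 255, 256, 257, 258, 259]
99 [254, 255, 256, 257, 258, 259]
103 []
```

View pics/w12.png

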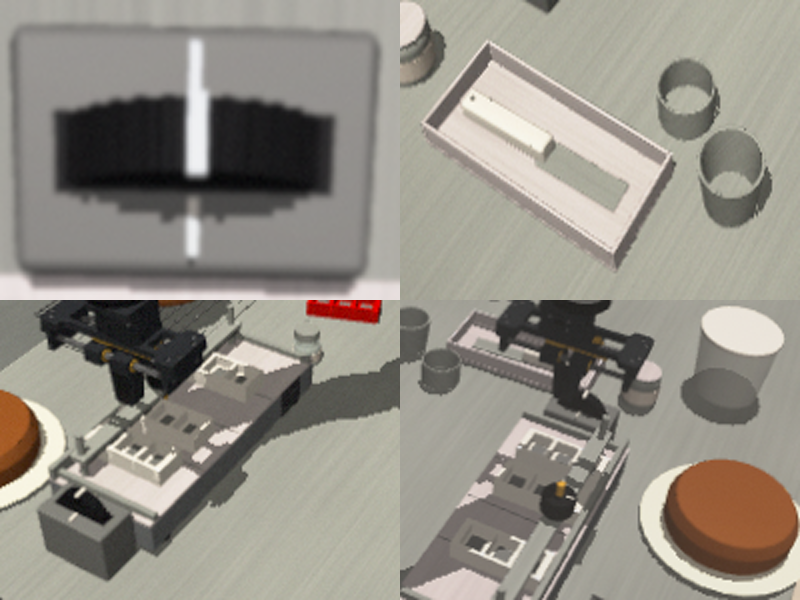

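The rib sits on the index marks (columns 258 vs 257). The knife is in the utensil tray, the moulds are clamped, the bystanders haven't been moved, and the gripper is clear. Handing in.

```bash
python3 -c "
from h import *
print(finish_job())"
```

```text
the job is handed in; nothing more can be done
None
```

I handed the job in at about 80 s on the robot clock, but the result was not shown. The knife is in the utensil tray and the three moulds present are at the back stop under the bar. The knob is at its stop, judged by torque and turns since I couldn't measure the bar's height finely, and the wheel's white rib is on the index marks.

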